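# Charge the polishing tumbler with a scoop and start it

### The job

Get the polishing tumbler running: take the lid off its bowl and stand it on the bench, then use the scoop to move every yellow ball from the white tray into the bowl without touching the balls with the fingers. Then hang the scoop by the eye of its handle on the hanger's peg and put the lid back squarely on the bowl, and only when both are done throw the switch lever fully on. Leave the other things on the bench where they stand.

Things in the scene. Friction and masses are not known exactly. Their poses are not given: they have to be found in the camera images.
- tray: white enamel tray, fixed, open on top, 32 mm high, holding the yellow balls. Origin: centre of its underside; x along its length. Flat inner floor 180 (x) by 100 mm (y), 4 mm above the origin; the long side walls (inside faces at y = -50, +50 mm) are upright; the end walls flare, rising at 60 degrees from level, from x = -90, +90 mm at the floor to 106 mm at the rim. Glazed, slippery.
- scoop: aluminium scoop with red handle, loose, 120 g. Origin: centre of the pan's underside; x out of the open mouth, z up. Pan x = -30 to 30 mm, 66 mm wide, floor 2 mm thick, side walls 26 and back wall 31 mm high. A stem behind the pan rises to a level red bar, x = -154 to -34 mm, 14 mm wide (y), 24 mm high, its middle at (-94, 0, 72) mm; a steel eye ends it.
- scoop_eye (a point): centre of the steel eye at the handle's end, at (-173, 0, 72) mm in the scoop's frame: a ring of 8 mm wire, 26 mm hole, whose hole runs along the scoop's y axis (sideways).
- scoop_lip (a point): middle of the lip at the mouth, underside, at (30, 0, 0) mm in the scoop's frame.
- tumbler: polishing tumbler, fixed: a blue box 170 x 170 x 50 mm with a round grey bowl on it, open on top under the lid. Origin: centre of the underside.
- bowl_rim (a point): centre of the bowl's mouth, 125 mm above the tumbler's origin; inside radius 60 mm, outside 64 mm, upright wall, 65 mm deep.
- lid: loose round black lid, 160 g, on the tumbler at the start. Origin: centre of the underside of its disc (radius 68 mm, 7 mm thick); a plug of radius 50 mm reaches 10 mm below the disc into the bowl. Seated, its origin lies at the bowl's mouth centre. Orange knob on top: radius 16 mm, from 14 to 36 mm above the origin.
- switch (a joint): on/off lever of the grey switch box, rad: 0 is off (lever leaning to the box's -x side), 1.0 is fully on (leaning to its +x side). It stays where it is left.
- switch_base: grey switch box of the tumbler, fixed, 70 (x) x 50 (y) x 25 mm. Origin: centre of its underside. The lever turns about the box's y axis at 22 mm above the origin.
- switch_tip (a point): centre of the green ball (radius 13 mm) at the lever's end, 70 mm from its axis.
- hanger: tool hanger, fixed: an upright strip of brown pegboard, 50 mm wide and 359 mm high on a 120 mm square foot, its front face (-x side) at x = 0 of this frame. Origin: centre of the foot's underside. One steel peg sticks out of the front face towards -x.
- peg_tip (a point): end of the hanger's peg, 325 mm above the hanger's origin. The peg is a straight round bar 9 mm thick that rises slightly (0.2 rad) from its root, in the board's front face 305 mm above the hanger's origin, to this tip 100 mm further out towards -x of the hanger.
- ball0: yellow ceramic polishing ball, 20 mm across, 15 g; origin at its centre. There may be fewer than seven: absent ones read None.
- ball1: yellow ceramic polishing ball, 20 mm across, 15 g; origin at its centre. There may be fewer than seven: absent ones read None.
- ball2: yellow ceramic polishing ball, 20 mm across, 15 g; origin at its centre. There may be fewer than seven: absent ones read None.
- ball3: yellow ceramic polishing ball, 20 mm across, 15 g; origin at its centre. There may be fewer than seven: absent ones read None.
- ball4: yellow ceramic polishing ball, 20 mm across, 15 g; origin at its centre. There may be fewer than seven: absent ones read None.
- ball5: yellow ceramic polishing ball, 20 mm across, 15 g; origin at its centre. There may be fewer than seven: absent ones read None.
- ball6: yellow ceramic polishing ball, 20 mm across, 15 g; origin at its centre. There may be fewer than seven: absent ones read None.
- bottle_blue: blue pump bottle, 32 mm across, 105 mm high, loose bystander; origin: centre of its underside.
- bottle_white: white pump bottle, 32 mm across, 105 mm high, loose bystander; origin: centre of its underside.
- bottle_black: black pump bottle, 32 mm across, 105 mm high, loose bystander; origin: centre of its underside.
- mug: white mug, 80 mm across, 95 mm high, loose bystander; origin: centre of its underside.
- paint_jar: yellow paint jar with a red cap, 60 mm across, 70 mm high, loose bystander; origin: centre of its underside.
Not all that is in view belongs to the job. There is more than one size of the switch_base; the job needs the smaller.

How it is judged:
By the outcome, as a careful person would: the job done as asked, in the order asked, and still so for the second after the job is handed in, with the robot touching nothing.
Of ball0, ball1, ball2, ball3, ball4, ball5, ball6 only 4 to 7 are there at a start; the rules pass over those that are not, and their reading is None.
At some moment in a run one of scoop, lid may be knocked a few centimetres aside while the robot is not near it.
It also fails if it takes over 210 s, if anything falls off the work surface, if the arm or the gripper's body presses on something with over 40 N, if the wrist force passes 120 N, or if a joint passes its speed limit or range.

### The arm

A 7-joint arm with a two-finger parallel gripper is mounted at the origin on the work surface. World frame = base frame: x ahead of the robot, y to its left, z up, the work surface at z = 0. Lengths are in m, angles in rad, forces in N, time in s.
With the tool pointing down it reaches from about 0.4 to 0.85 m from the base axis. Payload 10.4 kg.
Tool frame: the origin (TCP) lies at the very end of the fingers, on their centre line; the grasp point (between the pads) lies 19 mm behind it; z points along the fingers, y is the line along which they close (so a half turn about z gives the same grasp; the last joint's range is limited). The gripper opens to 87 mm and grips with 3 to 60 N. Pads are 19 mm wide; open, the fingers measure 117 mm over their backs; the gripper's body (75 mm by 190 mm) begins 51 mm behind the grasp point.
Start: joints at [1.299, 0.332, -0.065, 1.46, 0.022, 1.35, -0.088], TCP at [0.154, -0.606, 0.223] pointing down, gripper open.
Joint ranges: [-2.6, 2.6], [-0.5, 2.12], [-1.47, 1.34], [0.16, 2.42], [-1.27, 4.41], [0.06, 2.06], [-2.6, 2.6]. Speed limits (rad/s): [2.22, 2.22, 2.79, 2.79, 3.14, 3.14, 3.14].

### API

Orientations are given as a unit quaternion [x, y, z, w].
In Python, from workcell import manip gives the robot as it stands.
- The arm moves only by the tool play_rows, never from a script. Its arguments are lists of equal length, an entry for each row: "angular": the turn, a rotation vector about the world's x, y, z in degrees, a list of three; "xyz": the shift along the world's x, y, z in mm, a list of three; "gripper": the closure, from -1 (fully open) to 1 (shut). A call has 1 to 5 rows; each row shifts and turns the commanded pose from where the row before left it; what a row does not reach is not made up. A row lasts 1/12 s, in which the tool goes at most 41.7 mm and 7.16 degrees, less where a joint would pass 70% of its speed; a pose out of reach is approached as far as the arm can. A call is refused whole if a number of a shift passes 41.7 or a number of a turn 7.16, either way. A call with a gripper value outside its range is refused whole. The fingers move at their own pace and stop on an object; "force" is the grip in N (left out, the last holds). Time passes only in rows, so rows that do not move let the fingers close. It gives the time, the measured TCP pose, the force, the opening and the grip force at its end, in the units of the state.
- manip.sense(): the state, without advancing time (a new reading comes with each control period).
- manip.capture(name): name is "scene" or "top"; returns a dict with "image" (420x560x3 uint8, blue, green, red), "intrinsics" (3x3 intrinsics, pixels), "world_from_camera" (4x4, takes a point from camera to world coordinates). Camera axes: x right, y down, z forward; pixel columns grow to the right and rows downward; lengths in m; the calibration is good to about 2 mm. A picture is of the moment at which its call begins. There is no depth.
- manip.close_job(): hands the job in; it is judged then, once.
The state is a dict: "time_s": time; "joints": joint angles; "dq": joint speeds; "tau": joint torques, N m; "position": TCP position; "tool_rot": TCP orientation; "contact_force": force on the tool from outside, world axes, zero at the start; "moment": the same for the moment, N m; "grip_width": finger opening in m; "grip_force": force on a finger pad.
Only numpy, scipy, OpenCV 4.12 (cv2) and the standard library are available. Lean on these libraries where they do the work, as an engineer would, in place of code of your own. Each camera call takes 0.05 s, during which the arm holds its last target. There are 200 camera calls.

## Working session

There is one attempt and no reset: what is moved stays moved. The work goes in short steps, Python scripts to look and compute and a tool call to move; the robot and the scene stay as the last step left them, time stands still between calls to the robot, and variables do not carry over. Pictures are saved under pics/ and viewed, at most 14 in all, crops included, and the job is handed in when it is done.

Besides the shell and the picture viewer there is one more tool, called after ">>>" as a command line: name --argument value ..., lists and objects as JSON in quotes. play_rows: Moves the arm, as the interface text tells. Its arguments: {"type":"object","properties":{"angular":{"type":"array"},"xyz":{"type":"array"},"gripper":{"type":"array"},"force":{"type":"number"}},"required":["angular","xyz","gripper"]}

```bash
ls; mkdir -p pics
cat > h.py <<'E'
import numpy as np,cv2
from workcell import manip
from scipy.spatial.transform import Rotation as R
def cap(n,save=None):
    c=manip.capture(n)
    if save: cv2.imwrite('pics/'+save+'.png',c['image'])
    return c
def ray(c,u,v):
    T=c['world_from_camera'];d=T[:3,:3]@np.linalg.solve(c['intrinsics'],[u,v,1.]);return T[:3,3],d
def onz(c,u,v,z):
    o,d=ray(c,u,v);return o+d*(z-o[2])/d[2]
def proj(c,p):
    T=c['world_from_camera'];q=c['intrinsics']@(T[:3,:3].T@(np.array(p)-T[:3,3]));return q[:2]/q[2]
def tri(c1,p1,c2,p2):
    o1,d1=ray(c1,*p1);o2,d2=ray(c2,*p2);s=np.linalg.lstsq(np.c_[d1,-d2],o2-o1,rcond=None)[0]
    a=o1+d1*s[0];b=o2+d2*s[1];return (a+b)/2,np.linalg.norm(a-b)
E
python3 - <<'E'
from h import *
np.set_printoptions(precision=4,suppress=True)
for n in ['scene','top']:
    c=cap(n,n+'0');print(c['intrinsics'],c['world_from_camera'])
print(manip.sense())
E
```

```text
pics
[[411.659    0.     287.7942]
 [  0.     411.659  211.5463]
 [  0.       0.       1.    ]] [[-0.0273  0.6576 -0.7529  1.4104]
 [ 0.9996  0.0145 -0.0236 -0.0488]
 [-0.0047 -0.7532 -0.6577  0.9331]
 [ 0.      0.      0.      1.    ]]
[[455.9503   0.     272.3345]
 [  0.     455.9503 206.3   ]
 [  0.       0.       1.    ]] [[-0.0005 -0.9941  0.1087  0.4378]
 [-0.9999  0.0017  0.0116 -0.0675]
 [-0.0118 -0.1087 -0.994   1.3556]
 [ 0.      0.      0.      1.    ]]
{'time_s': 0.1, 'joints': array([ 1.2994,  0.3328, -0.0647,  1.4608,  0.0216,  1.3499, -0.0885]), 'dq': array([ 0.0013, -0.002 ,  0.0012, -0.0019,  0.0008, -0.0011,  0.0016]), 'tau': array([  0.0027, -62.4543,   0.0255, -39.0709,  -0.0614,   0.0367,
         0.0001]), 'position': array([ 0.1538, -0.6054,  0.2218]), 'tool_rot': array([ 0.9923,  0.1241, -0.0001, -0.0006]), 'contact_force': array([-0.3094,  0.1564,  0.1076]), 'moment': array([0.001 , 0.0025, 0.0053]), 'grip_force': 0.0, 'grip_width': 0.08745459883432774}
```

View pics/scene0.png

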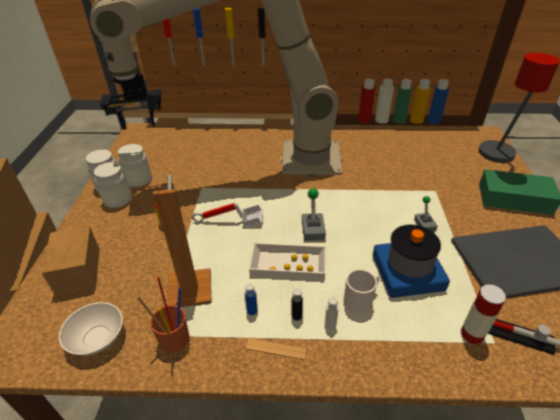

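View pics/top0.png

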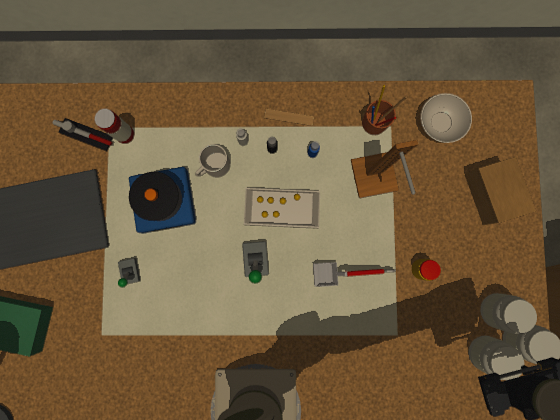

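The scene view shows six balls in the tray at about (289,262), the scoop at (230,212) and the hanger at (180,240). The lidded tumbler is at (412,260), the small switch at (427,215) and the large decoy switch at (313,215). The top view agrees: tray (282,208), scoop (325,272) with its mouth to the left, hanger foot (375,175), lid (155,195), small switch (128,270).

Run:
```python
from h import *
a=cv2.imread('pics/top0.png');b=cv2.imread('pics/scene0.png')
cv2.imwrite('pics/t1.png',cv2.resize(a[130:300,225:435],None,fx=3.5,fy=3.5,interpolation=cv2.INTER_CUBIC))
cv2.imwrite('pics/s1.png',np.vstack([cv2.resize(b[170:310,150:350],None,fx=2.1,fy=2.1,interpolation=cv2.INTER_CUBIC)[:, :420],cv2.resize(b[180:300,350:460],None,fx=2.5,fy=2.5,interpolation=cv2.INTER_CUBIC)[:, :275].repeat(1,0) @ np.eye(3) if 0 else np.hstack([cv2.resize(b[185:295,370:450],None,fx=2.6,fy=2.6,interpolation=cv2.INTER_CUBIC),cv2.resize(a[160:295,115:200],None,fx=2.1185,fy=2.1185,interpolation=cv2.INTER_CUBIC)[:286]])[:, :420] if 0 else cv2.resize(b[185:295,350:460],(420,300))]))
cv2.imwrite('pics/t2.png',cv2.resize(a[160:295,110:200],None,fx=4.4,fy=4.4,interpolation=cv2.INTER_CUBIC))
```

```text
(no output)
```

View pics/t1.png

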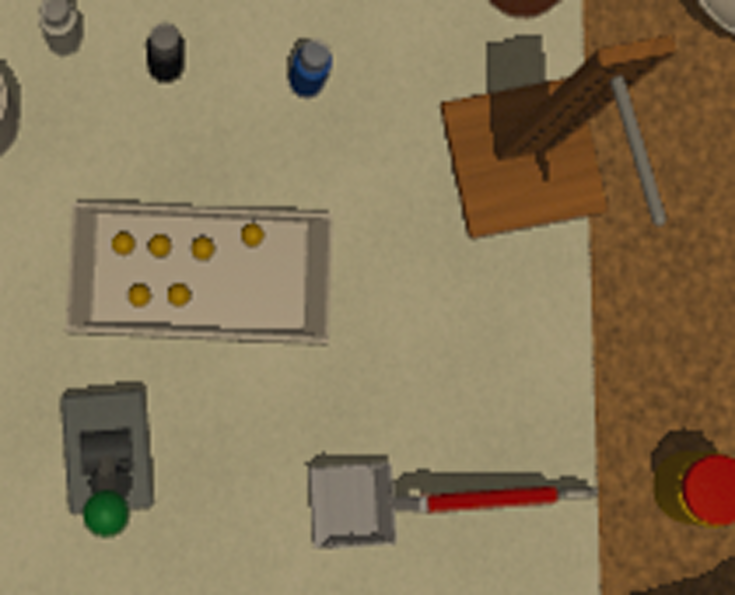

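View pics/s1.png

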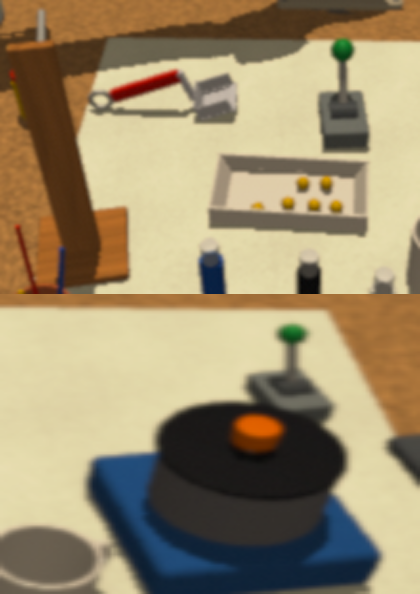

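View pics/t2.png

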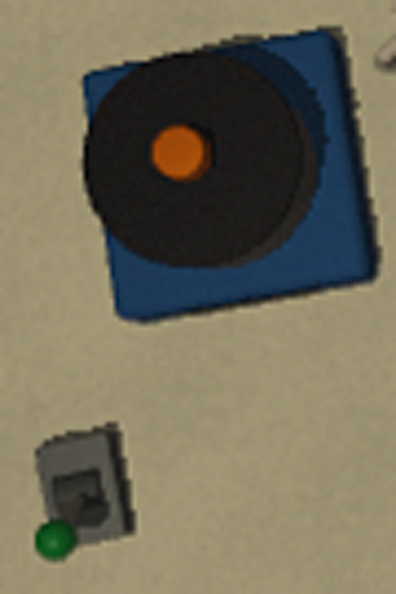

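Run:
```python
from h import *
np.set_printoptions(precision=4,suppress=True)
t=cap('top');s=cap('scene')
def T1(X,Y,z): return onz(t,225+X/3.5,130+Y/3.5,z)
def T2(X,Y,z): return onz(t,110+X/4.4,160+Y/4.4,z)
print('tray');tr=np.array([T1(*p,.032) for p in [(77,200),(329,210),(326,345),(68,335)]]);print(tr,tr.mean(0))
print('foot');[print(T1(*p,.015)) for p in [(442,102),(472,238),(607,212)]]
print('peg tip',T1(659,222,.325),'root',T1(617,80,.305))
print('bar', T1(428,504,.084),T1(557,495,.084),'eye',T1(576,493,.076))
print('pan', [T1(*p,.028) for p in [(310,463),(318,545),(394,540),(388,458)]])
print('tumb');q=np.array([T2(*p,.05) for p in [(83,73),(335,28),(378,275),(122,322)]]);print(q,q.mean(0))
print('lid disc', T2(194,159,.132),'box',[T2(*p,.025) for p in [(37,445),(112,425),(128,535)]])
def blobs(im,lo,hi,amin=8):
    m=cv2.inRange(cv2.cvtColor(im,cv2.COLOR_BGR2HSV),lo,hi)
    n,l,st,ce=cv2.connectedComponentsWithStats(m);return [(ce[i],st[i,4],st[i,:4]) for i in range(1,n) if st[i,4]>=amin]
for nm,lo,hi in [('green',(50,120,30),(75,255,255)),('orange',(3,200,150),(13,255,255)),('red',(0,200,110),(3,255,255)),('yellow',(18,180,100),(28,255,255))]:
    for c,k in ((t,'t'),(s,'s')): 
        print(nm,k,[(np.round(x[0],1),x[1]) for x in blobs(c['image'],lo,hi) ])
# knob
```

```text
tray
[[ 0.6393  0.0224  0.032 ]
 [ 0.6304 -0.1887  0.032 ]
 [ 0.5173 -0.1849  0.032 ]
 [ 0.5259  0.0292  0.032 ]] [ 0.5782 -0.0805  0.032 ]
foot
[ 0.7256 -0.2876  0.015 ]
[ 0.6087 -0.3106  0.015 ]
[ 0.6306 -0.425   0.015 ]
peg tip [ 0.5794 -0.3758  0.325 ] root [ 0.678 -0.357  0.305]
bar [ 0.3889 -0.259   0.084 ] [ 0.3959 -0.3605  0.084 ] eye [ 0.3972 -0.3774  0.076 ]
pan [array([ 0.4202, -0.1709,  0.028 ]), array([ 0.3534, -0.1768,  0.028 ]), array([ 0.3575, -0.2391,  0.028 ]), array([ 0.4243, -0.2352,  0.028 ])]
tumb
[[0.6684 0.3656 0.05  ]
 [0.6982 0.1991 0.05  ]
 [0.5341 0.1676 0.05  ]
 [0.5036 0.3345 0.05  ]] [0.6011 0.2667 0.05  ]
lid disc [0.6    0.2679 0.132 ] box [array([0.4237, 0.396 , 0.025 ]), array([0.4368, 0.3467, 0.025 ]), array([0.3649, 0.3338, 0.025 ])]
green t [(array([254.7, 276.1]), np.int32(124)), (array([122. , 282.1]), np.int32(61))]
green s [(array([401.6, 105.4]), np.int32(281)), (array([520. , 191.6]), np.int32(2447)), (array([312.7, 193.1]), np.int32(67)), (array([426.3, 199.1]), np.int32(25))]
orange t [(array([149.9, 194.2]), np.int32(86)), (array([423.9,
[... 346 characters left out ...]
]), np.int32(67)), (array([503.5, 324.6]), np.int32(63))]
yellow t [(array([296.6, 196.7]), np.int32(27)), (array([259.5, 199. ]), np.int32(26)), (array([270.3, 200. ]), np.int32(24)), (array([282.4, 200.7]), np.int32(27)), (array([264.3, 214. ]), np.int32(24)), (array([275.6, 214. ]), np.int32(25)), (array([423.3, 276.7]), np.int32(18))]
yellow s [(array([227.8,  10.3]), np.int32(40)), (array([229.4,  27.5]), np.int32(36)), (array([157.9, 217.6]), np.int32(16)), (array([293.8, 256.8]), np.int32(17)), (array([305. , 256.5]), np.int32(22)), (array([286.7, 266.1]), np.int32(18)), (array([299.2, 267. ]), np.int32(19)), (array([309.6, 267.9]), np.int32(17)), (array([159.5, 308.9]), np.int32(8))]
```

>>> play_rows --xyz '[[18,35,1],[18,35,1],[18,35,1],[18,35,1],[18,35,1]]' --angular '[[0,0,3],[0,0,3],[0,0,3],[0,0,3],[0,0,3]]' --gripper '[-1,-1,-1,-1,-1]'

```text
time_s: 0.62
position: [0.2444, -0.429, 0.2274]
tool_rot: [0.967, 0.254, -0.0, 0.0]
contact_force: [1.0, -0.4, 0.2]
grip_width: 0.0868
grip_force: 0.0
```

>>> play_rows --xyz '[[18,35,1],[18,35,1],[18,35,1],[18,35,1],[18,35,1]]' --angular '[[0,0,3],[0,0,3],[0,0,3],[0,0,3],[0,0,3]]' --gripper '[-1,-1,-1,-1,-1]'

```text
time_s: 1.03
position: [0.3343, -0.2539, 0.2327]
tool_rot: [0.926, 0.378, -0.0, 0.0]
contact_force: [1.5, 0.3, 0.1]
grip_width: 0.0871
grip_force: 0.0
```

>>> play_rows --xyz '[[18,35,1],[18,35,1],[18,35,1],[18,35,1],[18,35,1]]' --angular '[[0,0,3],[0,0,3],[0,0,3],[0,0,3],[0,0,3]]' --gripper '[-1,-1,-1,-1,-1]'

```text
time_s: 1.45
position: [0.4243, -0.0789, 0.2378]
tool_rot: [0.869, 0.495, 0.0, 0.0]
contact_force: [0.2, -1.1, 0.7]
grip_width: 0.0872
grip_force: 0.0
```

>>> play_rows --xyz '[[18,35,0],[18,35,0],[18,35,0],[18,35,0],[18,35,0]]' --angular '[[0,0,3],[0,0,3],[0,0,3],[0,0,3],[0,0,3]]' --gripper '[-1,-1,-1,-1,-1]'

```text
time_s: 1.87
position: [0.5145, 0.0958, 0.2378]
tool_rot: [0.797, 0.604, 0.0, 0.0]
contact_force: [1.0, -0.8, 0.5]
grip_width: 0.0868
grip_force: 0.0
```

```bash
cat >> h.py <<'E'
def blobs(c,lo,hi,amin=8):
    m=cv2.inRange(cv2.cvtColor(c['image'],cv2.COLOR_BGR2HSV),lo,hi)
    n,l,st,ce=cv2.connectedComponentsWithStats(m);return [(ce[i],int(st[i,4])) for i in range(1,n) if st[i,4]>=amin]
def tool():
    s=manip.sense();r=R.from_quat(s['tool_rot']).as_matrix()
    print('t',round(s['time_s'],2),'pos',s['position'].round(4),'toolz',r[:,2].round(3),'tooly',r[:,1].round(3),'yaw_y',np.degrees(np.arctan2(r[1,1],r[0,1])).round(2),'F',s['contact_force'].round(1),'w',round(s['grip_width'],4),'q',s['joints'].round(2))
def rv(Rgoal):
    "rotation vector deg from current to goal"
    r=R.from_quat(manip.sense()['tool_rot']);return (R.from_matrix(Rgoal)*r.inv()).as_rotvec(degrees=True)
E
python3 - <<'E'
from h import *
tool()
t=cap('top');s=cap('scene')
print(blobs(t,(3,200,150),(13,255,255)),blobs(s,(3,200,150),(13,255,255)))
print('knob from first image',onz(t,149.9,194.2,.158))
print('switch ball',tri(t,(122.0,282.1),s,(426.3,199.1)))
print('knob tri',tri(t,(149.9,194.2),s,(417.2,234)))
for p in [(296.6,196.7),(259.5,199),(270.3,200),(282.4,200.7),(264.3,214),(275.6,214)]: print(onz(t,*p,.015))
E
```

```text
t 1.87 pos [0.5145 0.0958 0.2378] toolz [ 0.001 -0.    -1.   ] tooly [ 0.963 -0.27   0.001] yaw_y -15.65 F [ 1.  -0.8  0.5] w 0.0868 q [ 0.52  0.19 -0.88  1.67  0.15  1.35 -0.66]
[(array([148.57142857, 190.71428571]), 14), (array([425.55555556, 272.97222222]), 36)] [(array([541.78403756,  57.77464789]), 213), (array([218.5, 208.4]), 30), (array([417.18918919, 233.31081081]), 74)]
knob from first image [0.60172933 0.27204858 0.158     ]
switch ball (array([0.36687592, 0.36585467, 0.08321836]), np.float64(0.00420267489931356))
knob tri (array([0.6025428 , 0.27454377, 0.15324631]), np.float64(0.002220935446330796))
[ 0.61292332 -0.12368833  0.015     ]
[ 0.60627068 -0.01374141  0.015     ]
[ 0.60322283 -0.04575693  0.015     ]
[ 0.60106561 -0.08159018  0.015     ]
[ 0.56160516 -0.02803715  0.015     ]
[ 0.56155314 -0.06140577  0.015     ]
```

>>> play_rows --xyz '[[17,35,0],[17,35,0],[17,35,0],[17,34,0],[18,34,0]]' --angular '[[0,0,3],[0,0,3],[0,0,3],[0,0,3],[0,0,3]]' --gripper '[-1,-1,-1,-1,-1]'

```text
time_s: 2.38
position: [0.6007, 0.268, 0.2371]
tool_rot: [0.711, 0.703, -0.0, 0.0]
contact_force: [0.7, -0.1, 1.5]
grip_width: 0.0867
grip_force: 0.0
```

>>> play_rows --xyz '[[0,0,-30],[0,0,-30],[0,0,-25],[0,0,-12],[0,0,0]]' --angular '[[0,0,0],[0,0,0],[0,0,0],[0,0,0],[0,0,0]]' --gripper '[-1,-1,-1,-1,-1]'

```text
time_s: 2.8
position: [0.5988, 0.2656, 0.1376]
tool_rot: [0.712, 0.702, -0.002, -0.001]
contact_force: [-1.1, -0.3, 0.8]
grip_width: 0.0871
grip_force: 0.0
```

>>> play_rows --xyz '[[0,0,0],[0,0,0],[0,0,0],[0,0,0],[0,0,0]]' --angular '[[0,0,0],[0,0,0],[0,0,0],[0,0,0],[0,0,0]]' --gripper '[1,1,1,1,1]' --force 25

```text
time_s: 3.22
position: [0.6003, 0.2674, 0.1416]
tool_rot: [0.712, 0.702, 0.001, 0.0]
contact_force: [-0.7, -0.0, 0.6]
grip_width: 0.0614
grip_force: 0.0
```

>>> play_rows --xyz '[[0,0,0],[0,0,0],[0,0,3],[0,0,5],[0,0,10]]' --angular '[[0,0,0],[0,0,0],[0,0,0],[0,0,0],[0,0,0]]' --gripper '[1,1,1,1,1]'

```text
time_s: 3.63
position: [0.5995, 0.2669, 0.1582]
tool_rot: [0.712, 0.703, -0.001, -0.0]
contact_force: [0.0, -0.5, -2.2]
grip_width: 0.0309
grip_force: 25.0
```

>>> play_rows --xyz '[[0,0,20],[0,0,25],[-10,0,15],[-20,-5,0],[-30,-10,0]]' --angular '[[0,0,0],[0,0,0],[0,0,0],[0,0,0],[0,0,0]]' --gripper '[1,1,1,1,1]'

```text
time_s: 4.05
position: [0.5405, 0.2533, 0.22]
tool_rot: [0.712, 0.702, 0.001, -0.0]
contact_force: [0.3, -0.1, -1.4]
grip_width: 0.031
grip_force: 25.0
```

>>> play_rows --xyz '[[-30,-10,0],[-30,-10,0],[-30,-10,0],[-20,-8,0],[-10,-4,0]]' --angular '[[0,0,0],[0,0,0],[0,0,0],[0,0,0],[0,0,0]]' --gripper '[1,1,1,1,1]'

```text
time_s: 4.47
position: [0.4176, 0.2099, 0.2189]
tool_rot: [0.711, 0.703, -0.001, 0.001]
contact_force: [0.9, 0.5, -1.5]
grip_width: 0.0308
grip_force: 25.0
```

Run:
```python
from h import *
tool()
cap('top','t3');s=cap('scene')
cv2.imwrite('pics/s3.png',cv2.resize(s['image'][150:300,280:480],None,fx=3,fy=3))
```

```text
t 4.47 pos [0.4176 0.2099 0.2189] toolz [ 0.001 -0.002 -1.   ] tooly [ 1.    -0.012  0.001] yaw_y -0.69 F [ 0.9  0.5 -1.5] w 0.0308 q [ 0.47  0.06 -1.05  1.82  0.05  1.29 -0.6 ]
```

View pics/s3.png

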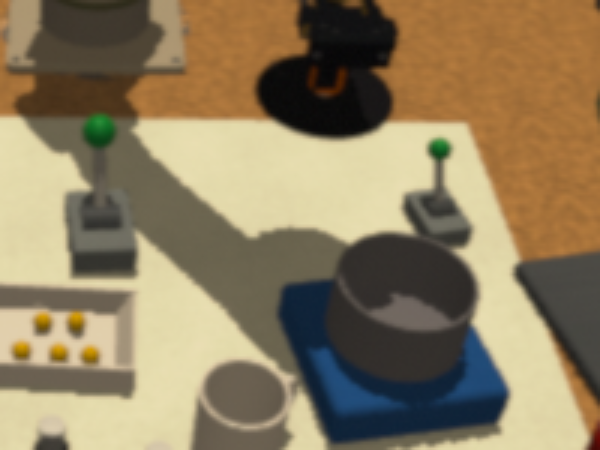

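The lid hangs level in the gripper and the bowl is open. Next I lower the lid to the bench.

>>> play_rows --xyz '[[0,0,-35],[0,0,-35],[0,0,-35],[0,0,-35],[0,0,-30]]' --angular '[[0,0,0],[0,0,0],[0,0,0],[0,0,0],[0,0,0]]' --gripper '[1,1,1,1,1]'

```text
time_s: 4.98
position: [0.4202, 0.2107, 0.0467]
tool_rot: [0.712, 0.703, 0.0, -0.0]
contact_force: [0.7, -0.4, -1.1]
grip_width: 0.0308
grip_force: 25.0
```

>>> play_rows --xyz '[[0,0,-10],[0,0,-5],[0,0,-2],[0,0,-2],[0,0,-2]]' --angular '[[0,0,0],[0,0,0],[0,0,0],[0,0,0],[0,0,0]]' --gripper '[1,1,1,1,1]'

```text
time_s: 5.4
position: [0.4184, 0.2118, 0.0296]
tool_rot: [0.711, 0.703, -0.002, -0.001]
contact_force: [-21.8, -4.8, 35.2]
grip_width: 0.0311
grip_force: 25.0
```

>>> play_rows --xyz '[[0,0,2],[0,0,2],[0,0,0],[0,0,0],[0,0,0]]' --angular '[[0,0,0],[0,0,0],[0,0,0],[0,0,0],[0,0,0]]' --gripper '[1,1,1,-1,-1]'

```text
time_s: 5.82
position: [0.4205, 0.2104, 0.0319]
tool_rot: [0.712, 0.702, 0.0, 0.0]
contact_force: [0.1, -0.8, -0.4]
grip_width: 0.0381
grip_force: 0.0
```

>>> play_rows --xyz '[[0,0,0],[0,0,0],[0,0,5],[0,0,25],[0,0,35]]' --angular '[[0,0,0],[0,0,0],[0,0,0],[0,0,0],[0,0,0]]' --gripper '[-1,-1,-1,-1,-1]'

```text
time_s: 6.23
position: [0.4181, 0.2096, 0.0957]
tool_rot: [0.711, 0.703, -0.002, -0.002]
contact_force: [0.2, -1.1, 0.6]
grip_width: 0.0699
grip_force: 0.0
```

>>> play_rows --xyz '[[0,-10,40],[0,-30,30],[0,-40,30],[0,-40,10],[0,-40,0]]' --angular '[[0,0,0],[0,0,0],[0,0,0],[0,0,0],[0,0,0]]' --gripper '[-1,-1,-1,-1,-1]'

```text
time_s: 6.65
position: [0.421, 0.0566, 0.2043]
tool_rot: [0.711, 0.703, 0.002, 0.002]
contact_force: [1.9, 0.0, -0.6]
grip_width: 0.0867
grip_force: 0.0
```

```bash
cat > scoop.py <<'E'
from h import *
np.set_printoptions(precision=4,suppress=True)
def scoop(c):
    m=cv2.inRange(cv2.cvtColor(c['image'],cv2.COLOR_BGR2HSV),(0,190,100),(4,255,255))
    m[:, 405:]=0; m[:,:200]=0
    n,l,st,ce=cv2.connectedComponentsWithStats(m);i=1+np.argmax(st[1:,4])
    ys,xs=np.nonzero(l==i);r=cv2.minAreaRect(np.c_[xs,ys].astype(np.float32))
    b=cv2.boxPoints(r);e=[b[0]-b[1],b[1]-b[2]];k=int(np.linalg.norm(e[0])<np.linalg.norm(e[1]))
    p,q=(b[k]+b[(k+3)%4])/2,(b[(k+1)%4]+b[(k+2)%4])/2
    print(st[i],[onz(c,*x,.08) for x in (p,q)],'cent',onz(c,*ce[i],.082))
E
python3 - <<'E'
from scoop import *
tool();t=cap('top','t4');s=cap('scene','s4');scoop(t)
print(blobs(t,(3,200,150),(13,255,255)),[onz(t,*b[0],.045) for b in blobs(t,(3,200,150),(13,255,255))])
E
```

```text
t 6.65 pos [0.421  0.0566 0.2043] toolz [ 0.006 -0.001 -1.   ] tooly [ 1.    -0.011  0.006] yaw_y -0.66 F [ 1.9  0.  -0.6] w 0.0867 q [ 0.73 -0.1  -0.91  1.94 -0.08  1.25 -0.16]
[347 270  37   6 136] [array([ 0.3901, -0.259 ,  0.08  ]), array([ 0.3974, -0.3585,  0.08  ])] cent [ 0.3938 -0.3076  0.082 ]
[(array([424.3333, 271.9583]), 24), (array([429.1111, 275.4444]), 9)] [array([ 0.3931, -0.4831,  0.045 ]), array([ 0.3833, -0.4962,  0.045 ])]
```

View pics/t4.png

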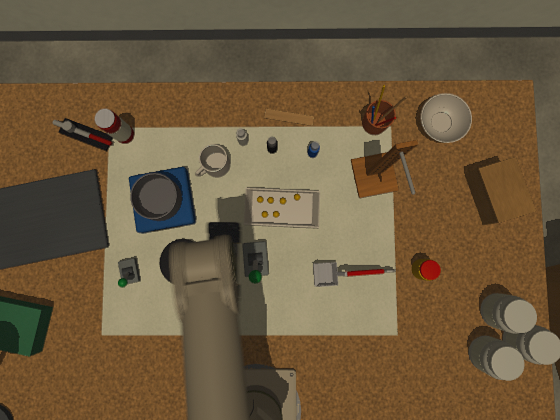

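The bowl is open at (157,195), the lid lies flat on the bench at (180,260), and the scoop is undisturbed at (325,272). Next I go to the scoop handle.

>>> play_rows --xyz '[[-3,-36,0],[-3,-36,0],[-3,-36,0],[-3,-36,0],[-3,-36,0]]' --angular '[[0,0,1],[0,0,1],[0,0,1],[0,0,1],[0,0,1]]' --gripper '[-1,-1,-1,-1,-1]'

```text
time_s: 7.17
position: [0.4045, -0.1238, 0.2014]
tool_rot: [0.68, 0.733, -0.0, 0.0]
contact_force: [0.4, -0.0, 0.8]
grip_width: 0.0869
grip_force: 0.0
```

>>> play_rows --xyz '[[-3,-36,0],[-3,-36,-10],[-3,-36,-20],[-3,-36,-20],[-1,-32,-20]]' --angular '[[0,0,0],[0,0,0],[0,0,0],[0,0,0],[0,0,0]]' --gripper '[-1,-1,-1,-1,-1]'

```text
time_s: 7.58
position: [0.3914, -0.3007, 0.1305]
tool_rot: [0.681, 0.733, -0.0, 0.0]
contact_force: [0.6, -0.3, 1.4]
grip_width: 0.0871
grip_force: 0.0
```

>>> play_rows --xyz '[[0,0,-30],[0,0,-30],[0,0,-18],[0,0,-2],[0,0,0]]' --angular '[[0,0,0],[0,0,0],[0,0,0],[0,0,0],[0,0,0]]' --gripper '[-1,-1,-1,-1,-1]'

```text
time_s: 8.0
position: [0.3917, -0.2978, 0.0506]
tool_rot: [0.68, 0.733, 0.0, -0.001]
contact_force: [-0.4, -0.3, 0.6]
grip_width: 0.0872
grip_force: 0.0
```

Run:
```python
from scoop import *
tool()
s=cap('scene');t=cap('top')
cv2.imwrite('pics/m5.png',np.hstack([cv2.resize(s['image'][160:260,180:280],(400,400)),cv2.resize(t['image'][230:310,310:410],(400,400))]))
```

```text
t 8.0 pos [ 0.3917 -0.2978  0.0506] toolz [-0.001  0.002 -1.   ] tooly [ 0.997  0.075 -0.001] yaw_y 4.29 F [-0.4 -0.3  0.6] w 0.0872 q [ 1.    0.26 -0.49  1.97  0.15  0.95  0.52]
```

View pics/m5.png

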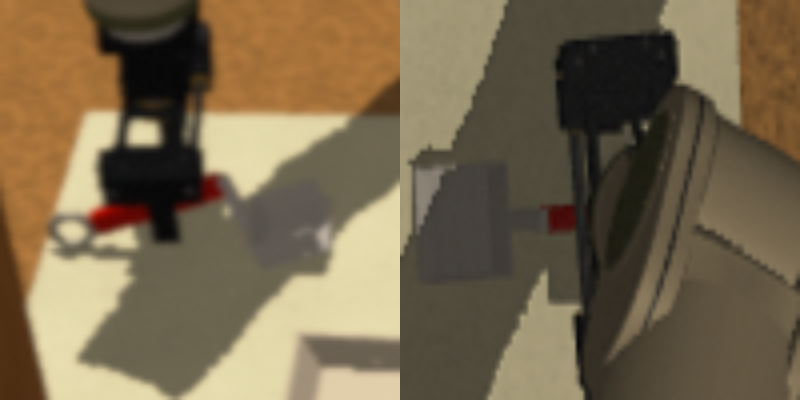

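The fingers straddle the red bar near its middle, so I close.

>>> play_rows --xyz '[[1,0,2],[0,0,0],[0,0,0],[0,0,0],[0,0,0]]' --angular '[[0,0,0],[0,0,0],[0,0,0],[0,0,0],[0,0,0]]' --gripper '[1,1,1,1,1]' --force 50

```text
time_s: 8.52
position: [0.393, -0.2987, 0.0534]
tool_rot: [0.68, 0.733, -0.0, 0.0]
contact_force: [-0.4, 0.0, 0.4]
grip_width: 0.0618
grip_force: 0.0
```

>>> play_rows --xyz '[[0,0,0],[0,0,0],[0,0,0],[0,0,0],[0,0,0]]' --angular '[[0,0,0],[0,0,0],[0,0,0],[0,0,0],[0,0,0]]' --gripper '[1,1,1,1,1]'

```text
time_s: 8.93
position: [0.3929, -0.2986, 0.053]
tool_rot: [0.68, 0.733, 0.0, -0.0]
contact_force: [0.2, -0.2, -0.5]
grip_width: 0.0282
grip_force: 0.0
```

>>> play_rows --xyz '[[0,0,3],[0,0,10],[0,0,20],[0,0,30],[0,0,30]]' --angular '[[0,0,0],[0,0,0],[0,0,0],[0,0,0],[0,0,0]]' --gripper '[1,1,1,1,1]'

```text
time_s: 9.35
position: [0.3926, -0.2981, 0.1476]
tool_rot: [0.68, 0.733, 0.0, -0.0]
contact_force: [0.9, -0.9, 0.0]
grip_width: 0.0019
grip_force: 0.0
```

Run:
```python
from scoop import *
tool()
s=cap('scene');t=cap('top')
cv2.imwrite('pics/m6.png',np.hstack([cv2.resize(s['image'][120:240,180:300],(400,400),interpolation=2),cv2.resize(t['image'][220:320,310:410],(400,400),interpolation=2)]))
```

```text
t 9.35 pos [ 0.3926 -0.2981  0.1476] toolz [-0.     0.001 -1.   ] tooly [ 0.997  0.075 -0.   ] yaw_y 4.28 F [ 0.9 -0.9  0. ] w 0.0019 q [ 1.03  0.14 -0.5   1.88  0.07  1.15  0.58]
```

View pics/m6.png

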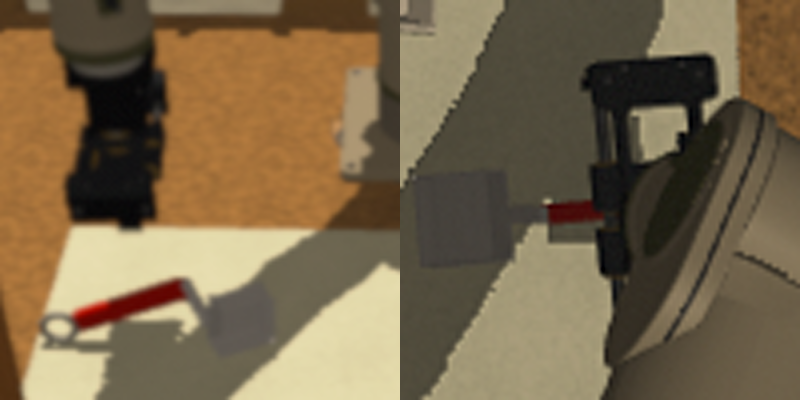

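I lifted before the fingers had closed. The scoop is still in place, so I reopen partway and retry.

>>> play_rows --xyz '[[0,0,0],[0,0,0],[0,0,0],[0,0,0],[0,0,0]]' --angular '[[0,0,0],[0,0,0],[0,0,0],[0,0,0],[0,0,0]]' --gripper '[-0.2,-0.2,-0.2,-0.2,-0.2]'

```text
time_s: 9.87
position: [0.3926, -0.2983, 0.1453]
tool_rot: [0.68, 0.733, 0.0, -0.001]
contact_force: [-0.4, -0.2, -0.5]
grip_width: 0.026
grip_force: 0.0
```

>>> play_rows --xyz '[[0,0,0],[0,0,0],[0,0,0],[0,0,0],[0,0,0]]' --angular '[[0,0,0],[0,0,0],[0,0,0],[0,0,0],[0,0,0]]' --gripper '[-0.2,-0.2,-0.2,-0.2,-0.2]'

```text
time_s: 10.28
position: [0.3929, -0.2985, 0.146]
tool_rot: [0.68, 0.733, 0.0, -0.0]
contact_force: [0.2, 0.6, 0.7]
grip_width: 0.0507
grip_force: 0.0
```

>>> play_rows --xyz '[[0,0,-30],[0,0,-30],[0,0,-25],[0,0,-8],[0,0,-2]]' --angular '[[0,0,0],[0,0,0],[0,0,0],[0,0,0],[0,0,0]]' --gripper '[-0.2,-0.2,-0.2,-0.2,-0.2]'

```text
time_s: 10.7
position: [0.392, -0.2978, 0.0496]
tool_rot: [0.68, 0.733, 0.0, -0.002]
contact_force: [-0.2, -0.5, 1.1]
grip_width: 0.0524
grip_force: 0.0
```

>>> play_rows --xyz '[[0,0,0],[0,0,0],[0,0,0],[0,0,0],[0,0,0]]' --angular '[[0,0,0],[0,0,0],[0,0,0],[0,0,0],[0,0,0]]' --gripper '[1,1,1,1,1]'

```text
time_s: 11.12
position: [0.3933, -0.299, 0.0519]
tool_rot: [0.68, 0.733, -0.0, 0.001]
contact_force: [-0.2, -0.7, 0.1]
grip_width: 0.027
grip_force: 0.0
```

>>> play_rows --xyz '[[0,0,0],[0,0,0],[0,0,0],[0,0,0],[0,0,0]]' --angular '[[0,0,0],[0,0,0],[0,0,0],[0,0,0],[0,0,0]]' --gripper '[1,1,1,1,1]'

```text
time_s: 11.53
position: [0.393, -0.2987, 0.0512]
tool_rot: [0.68, 0.733, 0.0, 0.0]
contact_force: [-0.2, -0.4, 3.3]
grip_width: 0.0132
grip_force: 50.0
```

Run:
```python
from scoop import *
tool();print(manip.sense()['grip_force'])
```

```text
t 11.53 pos [ 0.393  -0.2987  0.0512] toolz [ 0. -0. -1.] tooly [0.997 0.074 0.   ] yaw_y 4.25 F [-0.2 -0.4  3.3] w 0.0132 q [ 1.    0.26 -0.49  1.97  0.15  0.95  0.51]
49.99723792076111
```

>>> play_rows --xyz '[[0,0,10],[0,0,25],[0,0,30],[20,5,35],[25,10,10]]' --angular '[[0,0,0],[0,0,0],[0,0,0],[0,0,-2],[0,0,-2]]' --gripper '[1,1,1,1,1]'

```text
time_s: 11.95
position: [0.4386, -0.286, 0.1666]
tool_rot: [0.707, 0.707, -0.0, 0.003]
contact_force: [2.4, -2.2, -0.0]
grip_width: 0.0136
grip_force: 50.0
```

>>> play_rows --xyz '[[30,15,0],[30,15,0],[30,15,0],[20,7,0],[10,3,0]]' --angular '[[0,0,-2],[0,0,-0.6],[0,0,0],[-1.5,0,0],[-1.5,0,0]]' --gripper '[1,1,1,1,1]'

```text
time_s: 12.37
position: [0.5603, -0.2263, 0.1613]
tool_rot: [0.72, 0.693, -0.018, 0.019]
contact_force: [-0.0, -0.0, -1.1]
grip_width: 0.0137
grip_force: 50.0
```

```bash
cat > pan.py <<'E'
from h import *
np.set_printoptions(precision=4,suppress=True)
C=np.array([.5782,-.0805]);ex=np.array([.0419,.9991]);ey=np.array([-.9991,.0419])
S2T=np.array([-.0935,0,.0512])  # TCP in scoop frame
def pose():
    s=manip.sense();r=R.from_quat(s['tool_rot']).as_matrix()
    # scoop axes: z=-toolz, y = -tooly (f=+y,left=-x) , x=y cross z
    z=-r[:,2];y=-r[:,1];x=np.cross(y,z);M=np.c_[x,y,z];return s['position']-M@S2T,M
def lip():
    o,M=pose();l=o+M@[.03,0,0];d=l[:2]-C
    print('lip',l,'tray xy mm',(np.array([d@ex,d@ey])*1e3).round(1),'pitchdown',np.degrees(np.arcsin(-M[2,0])).round(2),'yaw f',np.degrees(np.arctan2(M[1,0],M[0,0])).round(2),'back z',(o+M@[-.03,0,0])[2]);return l
E
python3 - <<'E'
from pan import *
tool();lip()
t=cap('top');o,M=pose()
print('pred pan corners px',[proj(t,o+M@p).round(1) for p in ([.03,.033,.026],[.03,-.033,.026],[-.03,.033,.031],[-.03,-.033,.031])])
cv2.imwrite('pics/m7.png',cv2.resize(t['image'][170:290,240:380],None,fx=5,fy=5,interpolation=2))
E
```

```text
t 12.37 pos [ 0.5603 -0.2263  0.1613] toolz [ 0.001 -0.052 -0.999] tooly [ 0.999 -0.038  0.003] yaw_y -2.2 F [-0.  -0.  -1.1] w 0.0137 q [ 0.72  0.37 -0.55  1.59  0.25  1.23  0.08]
lip [ 0.5651 -0.1057  0.1038] tray xy mm [-25.7  12. ] pitchdown 2.96 yaw f 87.79 back z 0.10687651050550438
pred pan corners px [array([290.3, 220.8]), array([291.1, 196.5]), array([312.7, 221.3]), array([313.3, 196.8])]
```

View pics/m7.png

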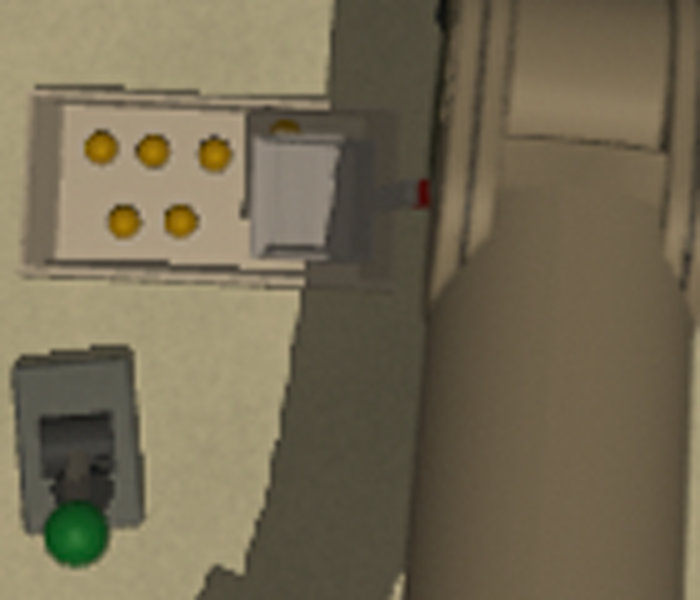

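The pan lies over the tray where I predicted, within about 2 mm, and the balls are untouched. Next I descend.

>>> play_rows --xyz '[[-2,0,-30],[0,0,-30],[0,0,-22],[0,0,-8],[0,0,-3]]' --angular '[[0,0,0],[0,0,0],[0,0,0],[0,0,0],[0,0,0]]' --gripper '[1,1,1,1,1]'

```text
time_s: 12.83
position: [0.5553, -0.2285, 0.0673]
tool_rot: [0.721, 0.692, -0.018, 0.018]
contact_force: [0.5, 0.2, -1.2]
grip_width: 0.0136
grip_force: 50.0
```

>>> play_rows --xyz '[[0,0,-1],[0,0,-1],[0,0,-1],[0,0,-1],[0,0,0]]' --angular '[[0,0,0],[0,0,0],[0,0,0],[0,0,0],[0,0,0]]' --gripper '[1,1,1,1,1]'

```text
time_s: 13.25
position: [0.556, -0.2287, 0.0645]
tool_rot: [0.721, 0.692, -0.018, 0.019]
contact_force: [0.3, 0.5, -1.2]
grip_width: 0.0137
grip_force: 50.0
```

Run:
```python
from pan import *
tool();lip()
```

```text
t 13.25 pos [ 0.556  -0.2287  0.0645] toolz [ 0.001 -0.053 -0.999] tooly [ 0.999 -0.041  0.003] yaw_y -2.34 F [ 0.3  0.5 -1.2] w 0.0137 q [ 0.71  0.46 -0.53  1.7   0.32  1.05  0.03]
lip [ 0.5611 -0.1082  0.0069] tray xy mm [-28.4  15.9] pitchdown 3.02 yaw f 87.65 back z 0.010067601509844643
```

>>> play_rows --xyz '[[1,0,-1],[0,0,0],[0,0,-1],[0,0,0],[0,0,0]]' --angular '[[0,0,0],[0,0,0],[0,0,0],[0,0,0],[0,0,0]]' --gripper '[1,1,1,1,1]'

```text
time_s: 13.67
position: [0.5569, -0.2286, 0.062]
tool_rot: [0.721, 0.692, -0.018, 0.019]
contact_force: [0.4, -0.7, -0.8]
grip_width: 0.0134
grip_force: 50.0
```

>>> play_rows --xyz '[[0,0,-1],[0,0,0],[0,0,0],[0,0,0],[0,0,0]]' --angular '[[0,0,0],[0,0,0],[0,0,0],[0,0,0],[0,0,0]]' --gripper '[1,1,1,1,1]'

```text
time_s: 14.08
position: [0.5569, -0.2286, 0.0611]
tool_rot: [0.721, 0.692, -0.018, 0.019]
contact_force: [-0.6, 0.1, -0.9]
grip_width: 0.0132
grip_force: 50.0
```

>>> play_rows --xyz '[[0,0,-1],[0,0,0],[0,0,0],[0,0,0],[0,0,0]]' --angular '[[0,0,0],[0,0,0],[0,0,0],[0,0,0],[0,0,0]]' --gripper '[1,1,1,1,1]'

```text
time_s: 14.5
position: [0.5569, -0.2286, 0.06]
tool_rot: [0.721, 0.692, -0.018, 0.019]
contact_force: [0.3, 0.2, -1.2]
grip_width: 0.0136
grip_force: 50.0
```

>>> play_rows --xyz '[[0,0,-1],[0,0,0],[0,0,0],[0,0,0],[0,0,0]]' --angular '[[0,0,0],[0,0,0],[0,0,0],[0,0,0],[0,0,0]]' --gripper '[1,1,1,1,1]'

```text
time_s: 14.92
position: [0.557, -0.2285, 0.0591]
tool_rot: [0.721, 0.692, -0.018, 0.019]
contact_force: [0.2, 1.0, -0.3]
grip_width: 0.0135
grip_force: 50.0
```

>>> play_rows --xyz '[[0,0,-1],[0,0,0],[0,0,0],[0,0,0],[0,0,0]]' --angular '[[0,0,0],[0,0,0],[0,0,0],[0,0,0],[0,0,0]]' --gripper '[1,1,1,1,1]'

```text
time_s: 15.33
position: [0.5571, -0.2288, 0.0583]
tool_rot: [0.721, 0.692, -0.018, 0.019]
contact_force: [-0.1, -0.9, 4.4]
grip_width: 0.013
grip_force: 50.0
```

>>> play_rows --xyz '[[0,6,0.5],[0.4,9,0],[0.4,9,0],[0.4,9,0],[0.4,9,0]]' --angular '[[0,0,0],[0,0,0],[0,0,0],[0,0,0],[0,0,0]]' --gripper '[1,1,1,1,1]'

```text
time_s: 15.75
position: [0.5585, -0.1849, 0.0585]
tool_rot: [0.721, 0.693, -0.018, 0.019]
contact_force: [0.3, -0.8, 3.2]
grip_width: 0.0136
grip_force: 50.0
```

>>> play_rows --xyz '[[0.4,9,0],[0.4,9,0],[0.4,9,0],[0.4,8,0],[0.4,8,0]]' --angular '[[0,0,0],[0,0,0],[0,0,0],[0,0,0],[0,0,0]]' --gripper '[1,1,1,1,1]'

```text
time_s: 16.17
position: [0.5605, -0.1428, 0.0585]
tool_rot: [0.721, 0.692, -0.018, 0.019]
contact_force: [-0.3, -2.1, 2.3]
grip_width: 0.0132
grip_force: 50.0
```

```bash
cat >> pan.py <<'E'
def balls():
    t=cap('top');s=cap('scene')
    for b in blobs(t,(16,150,80),(30,255,255),5):
        p=onz(t,*b[0],.014)
        d=p[:2]-C;q=np.array([d@ex,d@ey])*1e3
        if abs(q[0])<115 and abs(q[1])<60: print('top ball tray',q.round(0),b[1])
    print('scene px',[(b[0].round(0),b[1]) for b in blobs(s,(16,150,80),(30,255,255),4) if 240<b[0][0]<340 and 230<b[0][1]<290])
    return t,s
E
python3 - <<'E'
from pan import *
tool();lip();balls()
E
```

```text
t 16.17 pos [ 0.5605 -0.1428  0.0585] toolz [ 0.    -0.052 -0.999] tooly [ 0.999 -0.041  0.002] yaw_y -2.33 F [-0.3 -2.1  2.3] w 0.0132 q [ 0.6   0.43 -0.56  1.75  0.32  1.04 -0.13]
lip [ 0.5656 -0.0222  0.0009] tray xy mm [57.7 15.1] pitchdown 3.0 yaw f 87.66 back z 0.004068301832648443
top ball tray [ 68. -25.] 29
top ball tray [ 41. -31.] 22
top ball tray [ 10. -29.] 26
top ball tray [79. 19.] 55
scene px [(array([315., 256.]), 54), (array([290., 267.]), 27), (array([309., 268.]), 28), (array([272., 268.]), 9), (array([301., 268.]), 25)]
```

>>> play_rows --xyz '[[0.2,5,0],[0.2,5,0],[0.2,5,0],[0.2,4,0],[0.1,3,0]]' --angular '[[0,0,0],[0,0,0],[0,0,0],[0,0,0],[0,0,0]]' --gripper '[1,1,1,1,1]'

```text
time_s: 16.68
position: [0.5637, -0.126, 0.0617]
tool_rot: [0.722, 0.691, -0.018, 0.023]
contact_force: [-2.1, -13.6, 24.0]
grip_width: 0.0137
grip_force: 50.0
```

>>> play_rows --xyz '[[0.1,3,0],[0,2,0],[0,1,0],[0,1,0],[0,0,0]]' --angular '[[0,0,0],[0,0,0],[0,0,0],[0,0,0],[0,0,0]]' --gripper '[1,1,1,1,1]'

```text
time_s: 17.1
position: [0.5649, -0.1204, 0.063]
tool_rot: [0.723, 0.69, -0.018, 0.024]
contact_force: [-1.0, -14.5, 29.0]
grip_width: 0.0134
grip_force: 50.1
```

Run:
```python
from pan import *
tool();lip();balls()
```

```text
t 17.1 pos [ 0.5649 -0.1204  0.063 ] toolz [ 0.008 -0.06  -0.998] tooly [ 0.999 -0.045  0.01 ] yaw_y -2.6 F [ -1.  -14.5  29. ] w 0.0134 q [ 0.56  0.42 -0.57  1.76  0.33  1.04 -0.18]
lip [ 0.571  -0.0003  0.0045] tray xy mm [79.8 10.6] pitchdown 3.42 yaw f 87.36 back z 0.00810791764761575
top ball tray [ 76. -32.] 18
top ball tray [ 46. -34.] 13
top ball tray [87. 39.] 12
scene px [(array([272., 268.]), 9), (array([290., 268.]), 22), (array([301., 268.]), 20), (array([312., 268.]), 24)]
```

Run:
```python
from pan import *
t,s=cap('top'),cap('scene')
cv2.imwrite('pics/m8.png',np.hstack([cv2.resize(t['image'][180:235,235:310],(400,293),interpolation=2),cv2.resize(s['image'][235:290,265:340],(400,293),interpolation=2)]))
```

```text
(no output)
```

View pics/m8.png

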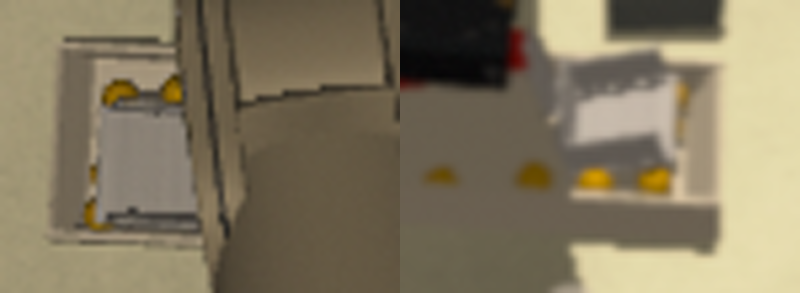

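The balls are jammed between the lip and the end wall, with the lip riding up on them. I back off and check numerically whether the scoop slipped in the grip.

>>> play_rows --xyz '[[0,-3,0],[0,-8,0],[0,-10,0],[-3,-15,15],[0,-15,25]]' --angular '[[0,0,0],[0,0,0],[0,0,0],[0,0,0],[0,0,0]]' --gripper '[1,1,1,1,1]'

```text
time_s: 17.72
position: [0.557, -0.1655, 0.0965]
tool_rot: [0.721, 0.692, -0.019, 0.017]
contact_force: [-0.7, -1.2, -1.2]
grip_width: 0.0131
grip_force: 50.0
```

>>> play_rows --xyz '[[0,-10,20],[0,0,0],[0,0,0],[0,0,0],[0,0,0]]' --angular '[[0,0,0],[0,0,0],[0,0,0],[0,0,0],[0,0,0]]' --gripper '[1,1,1,1,1]'

```text
time_s: 18.13
position: [0.5577, -0.1746, 0.1171]
tool_rot: [0.721, 0.693, -0.019, 0.018]
contact_force: [0.6, 0.4, -1.4]
grip_width: 0.0135
grip_force: 50.0
```

```bash
cat >> pan.py <<'E'
def pitchcheck():
    s=cap('scene');o,M=pose()
    hsv=cv2.cvtColor(s['image'],cv2.COLOR_BGR2HSV)
    m=cv2.inRange(hsv,(0,180,60),(5,255,255))|cv2.inRange(hsv,(176,180,60),(180,255,255))
    a=proj(s,o+M@[-.03,0,.072]);b=proj(s,o+M@[-.16,0,.072]);d=(b-a)/np.linalg.norm(b-a)
    ys,xs=np.nonzero(m);q=np.c_[xs,ys]-a;al=q@d;pe=q@[-d[1],d[0]];L=np.linalg.norm(b-a)
    k=(al>-8)&(al<L+8)&(abs(pe)<18)
    al,pe=al[k],pe[k];sl=np.polyfit(al,pe,1)[0] if k.sum()>10 else 0
    print('red n',k.sum(),'offset px',pe.mean().round(2),'slope deg',np.degrees(np.arctan(sl)).round(2),'range',al.min(),al.max(),'L',L,'px a,b',a,b)
    return s
E
python3 - <<'E'
from pan import *
tool();lip();s=pitchcheck();cv2.imwrite('pics/m9.png',s['image']);balls()
E
```

```text
t 18.13 pos [ 0.5577 -0.1746  0.1171] toolz [-0.002 -0.051 -0.999] tooly [ 0.999 -0.04  -0.   ] yaw_y -2.29 F [ 0.6  0.4 -1.4] w 0.0135 q [ 0.66  0.37 -0.57  1.69  0.27  1.14 -0.03]
lip [ 0.5625 -0.054   0.0596] tray xy mm [25.8 16.8] pitchdown 2.94 yaw f 87.71 back z 0.0626723545434225
red n 93 offset px -8.65 slope deg -14.25 range 7.216031873571517 44.01705374159812 L 45.73995824645215 px a,b [275.6245 226.2057] [230.0315 222.542 ]
top ball tray [ 75. -29.] 29
top ball tray [ 42. -33.] 31
top ball tray [71. 28.] 59
scene px [(array([312., 254.]), 58), (array([272., 268.]), 9), (array([288., 268.]), 16), (array([301., 269.]), 16), (array([312., 268.]), 18)]
```

Run:
```python
from pan import *
im=cv2.imread('pics/m9.png')
cv2.imwrite('pics/m9c.png',cv2.resize(im[150:270,200:340],None,fx=5.5,fy=5,interpolation=2))
```

```text
(no output)
```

View pics/m9c.png

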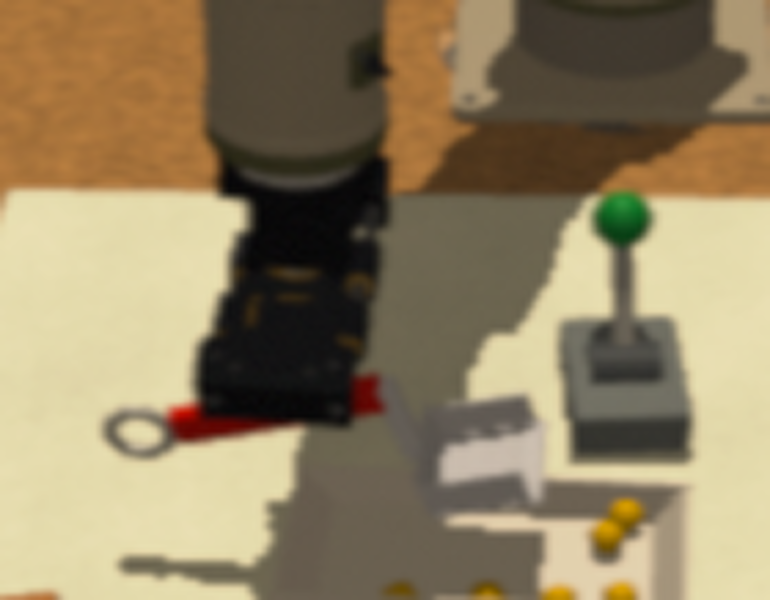

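Bar rear end is at about (170,428) in the crop and its front end at (385,392). The mouth is clearly tipped up, so the scoop rotated in the grip. I quantify this by intersecting rays with the bar's plane.

Run:
```python
from pan import *
s=cap('scene');o,M=pose();T=manip.sense()['position'];n=M[:,1]
def hit(X,Y,off):
    oo,d=ray(s,200+X/5.5,150+Y/5);P0=T-n*off  # +off toward camera (+x)
    p=oo+d*((P0-oo)@n)/(d@n);return (p-T)
f=np.array([M[0,0],M[1,0],0]);f/=np.linalg.norm(f)
def fz(p): return (np.array([p@f,p[2]])*1e3).round(1)
print('rear end top/bot',fz(hit(170,410,.007)),fz(hit(175,440,.007)))
print('front end top/bot',fz(hit(385,376,.007)),fz(hit(385,412,.007)))
print('lip near bottom',fz(hit(540,500,.033)),'back near bottom',fz(hit(432,512,.033)),'eye',fz(hit(141,433,0)))
print('pred: lip',fz(o+M@[.03,0,0]-T),'bar rear',fz(o+M@[-.154,0,.072]-T),'tcp px',(proj(s,T)-[200,150])*[5.5,5])
```

```text
rear end top/bot [-64.1  -6.5] [-63.8 -30.7]
front end top/bot [49.9 26.8] [49.  -1.3]
lip near bottom [131.1 -41. ] back near bottom [ 74.6 -54.8] eye [-83.5 -33.1]
pred: lip [120.7 -57.5] bar rear [-59.3  23.9] tcp px [292.8047 398.1861]
```

The bar has rotated 18.5° mouth-up in the grip and slid about 20 mm toward the fingertips. I set the scoop flat on the clear bench and regrip it.

>>> play_rows --xyz '[[-28,-20,10],[-28,-20,5],[-28,-20,5],[-28,-20,0],[-26,-18,0]]' --angular '[[-3.1,0,0],[-3.1,0,0],[-3.1,0,0],[-3.1,0,0],[-3.1,0,0]]' --gripper '[1,1,1,1,1]'

```text
time_s: 18.75
position: [0.4191, -0.2745, 0.1388]
tool_rot: [0.712, 0.683, -0.112, 0.117]
contact_force: [0.2, -0.5, -0.6]
grip_width: 0.0135
grip_force: 50.0
```

>>> play_rows --xyz '[[0,0,-20],[0,0,-20],[0,0,-10],[0,0,-5],[0,0,-2]]' --angular '[[0,0,0],[0,0,0],[0,0,0],[0,0,0],[0,0,0]]' --gripper '[1,1,1,1,1]'

```text
time_s: 19.17
position: [0.4205, -0.2731, 0.0808]
tool_rot: [0.712, 0.684, -0.111, 0.115]
contact_force: [-0.3, 0.2, -0.1]
grip_width: 0.0135
grip_force: 50.0
```

Run:
```python
from pan import *
tool()
s=cap('scene');hsv=cv2.cvtColor(s['image'],cv2.COLOR_BGR2HSV)
m=cv2.inRange(hsv,(0,180,60),(5,255,255))|cv2.inRange(hsv,(176,180,60),(180,255,255));m[:150]=0;m[260:]=0;m[:,:190]=0;m[:,330:]=0
ys,xs=np.nonzero(m);print(len(xs),xs.min(),xs.max())
T=manip.sense()['position']
for x in range(xs.min(),xs.max()+1,6):
    y=ys[xs==x]
    if len(y):
        P=[]
        for v in (y.min()-.5,y.max()+.5):
            o,d=ray(s,x,v);p=o+d*(T[0]+.007-o[0])/d[0];P.append(p[1:].round(4))
        print(x,*P)
```

```text
t 19.17 pos [ 0.4205 -0.2731  0.0808] toolz [-0.001 -0.316 -0.949] tooly [ 0.999 -0.038  0.012] yaw_y -2.19 F [-0.3  0.2 -0.1] w 0.0135 q [ 0.75  0.15 -0.51  2.06  0.49  0.93 -0.09]
83 206 224
206 [-0.3375  0.095 ] [-0.3398  0.0783]
212 [-0.3185  0.0954] [-0.3211  0.0744]
218 [-0.2999  0.0916] [-0.3024  0.0706]
224 [-0.2822  0.0794] [-0.2831  0.0709]
```

>>> play_rows --xyz '[[0,0,-2],[0,0,0],[0,0,-2],[0,0,0],[0,0,0]]' --angular '[[0,0,0],[0,0,0],[0,0,0],[0,0,0],[0,0,0]]' --gripper '[1,1,1,1,1]'

```text
time_s: 19.63
position: [0.4206, -0.2736, 0.0777]
tool_rot: [0.712, 0.683, -0.111, 0.116]
contact_force: [0.1, -0.6, -0.5]
grip_width: 0.0135
grip_force: 50.0
```

>>> play_rows --xyz '[[0,0,-2],[0,0,0],[0,0,-2],[0,0,0],[0,0,0]]' --angular '[[0,0,0],[0,0,0],[0,0,0],[0,0,0],[0,0,0]]' --gripper '[1,1,1,1,1]'

```text
time_s: 20.05
position: [0.4205, -0.2735, 0.0734]
tool_rot: [0.712, 0.684, -0.111, 0.116]
contact_force: [-0.2, -0.3, -1.3]
grip_width: 0.0137
grip_force: 50.0
```

>>> play_rows --xyz '[[0,0,-1],[0,0,0],[0,0,-1],[0,0,0],[0,0,0]]' --angular '[[0,0,0],[0,0,0],[0,0,0],[0,0,0],[0,0,0]]' --gripper '[1,1,1,1,1]'

```text
time_s: 20.47
position: [0.4208, -0.2738, 0.0719]
tool_rot: [0.712, 0.683, -0.111, 0.116]
contact_force: [-0.9, -0.8, 2.7]
grip_width: 0.0128
grip_force: 50.0
```

>>> play_rows --xyz '[[0,0,-1],[0,0,0],[0,0,-1],[0,0,0],[0,0,0]]' --angular '[[0,0,0],[0,0,0],[0,0,0],[0,0,0],[0,0,0]]' --gripper '[1,1,1,1,1]'

```text
time_s: 20.88
position: [0.4212, -0.2748, 0.0709]
tool_rot: [0.712, 0.683, -0.112, 0.117]
contact_force: [-1.4, -3.3, 11.2]
grip_width: 0.013
grip_force: 50.1
```

>>> play_rows --xyz '[[0,0,1],[0,0,0],[0,0,0],[0,0,0],[0,0,0]]' --angular '[[0,0,0],[0,0,0],[0,0,0],[0,0,0],[0,0,0]]' --gripper '[-0.3,-0.3,-0.3,-0.3,-0.3]'

```text
time_s: 21.3
position: [0.4203, -0.2734, 0.0702]
tool_rot: [0.712, 0.684, -0.111, 0.116]
contact_force: [0.3, -0.8, -0.6]
grip_width: 0.039
grip_force: 0.0
```

>>> play_rows --xyz '[[0,0,0],[0,0,0],[0,3,10],[0,10,25],[0,10,30]]' --angular '[[0,0,0],[0,0,0],[0,0,0],[0,0,0],[0,0,0]]' --gripper '[-0.3,-0.3,-0.3,-0.3,-0.3]'

```text
time_s: 21.72
position: [0.4193, -0.2496, 0.1353]
tool_rot: [0.712, 0.684, -0.112, 0.114]
contact_force: [0.4, 0.2, 0.4]
grip_width: 0.056
grip_force: 0.0
```

>>> play_rows --xyz '[[0,10,30],[0,30,20],[0,40,10],[0,40,0],[0,40,0]]' --angular '[[4,0,0],[4,0,0],[4,0,0],[4,0,0],[2.3,0,0]]' --gripper '[-0.3,-0.3,-0.3,-0.3,-0.3]'

```text
time_s: 22.13
position: [0.421, -0.0894, 0.1974]
tool_rot: [0.722, 0.692, 0.001, 0.001]
contact_force: [1.1, -0.2, -0.6]
grip_width: 0.0566
grip_force: 0.0
```

Run:
```python
from scoop import *
tool();t=cap('top','t10');s=cap('scene');scoop(t)
cv2.imwrite('pics/m10.png',np.hstack([cv2.resize(s['image'][170:280,190:330],(400,330),interpolation=2),cv2.resize(t['image'][180:290,260:400],(400,330),interpolation=2)]))
from pan import balls
balls()
```

```text
t 22.13 pos [ 0.421  -0.0894  0.1974] toolz [ 0.003 -0.    -1.   ] tooly [ 0.999 -0.042  0.003] yaw_y -2.43 F [ 1.1 -0.2 -0.6] w 0.0566 q [ 0.72 -0.06 -0.59  1.95 -0.04  1.24  0.11]
[345 260  37   5 134] [array([ 0.424 , -0.2539,  0.08  ]), array([ 0.4201, -0.3536,  0.08  ])] cent [ 0.4219 -0.3031  0.082 ]
top ball tray [ 76. -29.] 28
top ball tray [ 45. -34.] 20
top ball tray [  4. -36.] 16
top ball tray [-42. -39.] 21
top ball tray [71. 28.] 57
scene px [(array([312., 254.]), 58), (array([272., 267.]), 16), (array([288., 268.]), 21), (array([301., 268.]), 15), (array([312., 268.]), 18)]
```

The scoop rests at bar mid (.4224,-.2936). I regrip at scoop x of about -70 mm with 60 N.

>>> play_rows --xyz '[[0,-36,0],[0,-36,-5],[1,-36,-10],[1,-36,-20],[0,-36,-30]]' --angular '[[0,0,0],[0,0,0.1],[0,0,0.1],[0,0,0],[0,0,0]]' --gripper '[-0.3,-0.3,-0.3,-0.3,-0.3]'

```text
time_s: 22.75
position: [0.4228, -0.2707, 0.1347]
tool_rot: [0.721, 0.693, -0.001, 0.003]
contact_force: [1.0, 0.5, 1.2]
grip_width: 0.0563
grip_force: 0.0
```

>>> play_rows --xyz '[[0,0,-30],[0,0,-28],[0,0,-15],[0,0,-5],[0,0,0]]' --angular '[[0,0,0],[0,0,0],[0,0,0],[0,0,0],[0,0,0]]' --gripper '[-0.3,-0.3,-0.3,-0.3,-0.3]'

```text
time_s: 23.17
position: [0.4215, -0.2668, 0.0549]
tool_rot: [0.72, 0.694, -0.002, 0.0]
contact_force: [0.0, -0.4, 0.0]
grip_width: 0.0564
grip_force: 0.0
```

Run:
```python
from pan import *
tool()
```

```text
t 23.17 pos [ 0.4215 -0.2668  0.0549] toolz [-0.002 -0.002 -1.   ] tooly [ 0.999 -0.038 -0.002] yaw_y -2.18 F [ 0.  -0.4  0. ] w 0.0564 q [ 0.85  0.26 -0.42  1.95  0.13  0.96  0.33]
```

>>> play_rows --xyz '[[1,-2,-4],[0,0,0],[0,0,0],[0,0,0],[0,0,0]]' --angular '[[0,0,0],[0,0,0],[0,0,0],[0,0,0],[0,0,0]]' --gripper '[1,1,1,1,1]' --force 60

```text
time_s: 23.58
position: [0.4239, -0.2688, 0.0525]
tool_rot: [0.72, 0.694, -0.001, 0.002]
contact_force: [0.3, 0.0, 0.4]
grip_width: 0.0311
grip_force: 0.0
```

>>> play_rows --xyz '[[0,0,0],[0,0,0],[0,0,0],[0,0,0],[0,0,0]]' --angular '[[0,0,0],[0,0,0],[0,0,0],[0,0,0],[0,0,0]]' --gripper '[1,1,1,1,1]'

```text
time_s: 24.0
position: [0.4236, -0.2686, 0.052]
tool_rot: [0.72, 0.694, -0.001, 0.001]
contact_force: [-0.3, -0.2, 2.3]
grip_width: 0.0136
grip_force: 59.8
```

Run:
```python
from pan import *
tool();print(manip.sense()['grip_force'])
p=manip.sense()['position'];o=np.array([.4260,-.1996,0]); print('S2T x',-np.linalg.norm((p-o)[:2]),'z',p[2])
```

```text
t 24.0 pos [ 0.4236 -0.2686  0.052 ] toolz [ 0.    -0.004 -1.   ] tooly [ 0.999 -0.037  0.   ] yaw_y -2.14 F [-0.3 -0.2  2.3] w 0.0136 q [ 0.85  0.27 -0.41  1.95  0.13  0.95  0.33]
59.82456043828279
S2T x -0.06906846243128724 z 0.051991628428011014
```

>>> play_rows --xyz '[[0,0,5],[0,0,15],[0,0,30],[5,5,30],[25,15,15]]' --angular '[[0,0,0],[0,0,0],[0,0,0],[0,0,0],[0,0,0]]' --gripper '[1,1,1,1,1]'

```text
time_s: 24.42
position: [0.4518, -0.2517, 0.1502]
tool_rot: [0.722, 0.692, -0.002, 0.003]
contact_force: [1.6, -2.1, -1.0]
grip_width: 0.0134
grip_force: 59.8
```

>>> play_rows --xyz '[[30,24,0],[30,24,0],[25,18,0],[13,8,0],[6,4,0]]' --angular '[[0,0,0],[0,0,0],[-1,0,0],[-1,0,0],[-1,0,0]]' --gripper '[1,1,1,1,1]'

```text
time_s: 24.83
position: [0.5594, -0.1677, 0.1469]
tool_rot: [0.719, 0.695, -0.019, 0.02]
contact_force: [-1.2, -0.3, -0.6]
grip_width: 0.0133
grip_force: 59.8
```

```bash
sed -i 's/S2T=np.array.*/S2T=np.array([-.069,0,.052])/' pan.py
cat >> pan.py <<'E'
def barscan():
    "lower/upper edge of red bar in scene, on the bar's near face: fit pitch"
    s=cap('scene');o,M=pose();hsv=cv2.cvtColor(s['image'],cv2.COLOR_BGR2HSV)
    m=cv2.inRange(hsv,(0,180,50),(5,255,255))|cv2.inRange(hsv,(176,180,50),(180,255,255))
    T=manip.sense()['position'];n=M[:,1];P0=T-n*.007;f=np.array([M[0,0],M[1,0],0]);f/=np.linalg.norm(f)
    L=[];
    ys,xs=np.nonzero(m);Q=[]
    for x,y in zip(xs,ys):
        oo,d=ray(s,x,y);p=oo+d*((P0-oo)@n)/(d@n)-T;Q.append((p@f,p[2]))
    Q=np.array(Q)*1e3;k=(Q[:,0]>-130)&(Q[:,0]<130)&(abs(Q[:,1])<70);Q=Q[k]
    B=[(round(a),Q[(abs(Q[:,0]-a)<4),1].min().round(0),Q[(abs(Q[:,0]-a)<4),1].max().round(0)) for a in range(-120,121,10) if (abs(Q[:,0]-a)<4).sum()>1]
    e=[(M@([x,0,.072]-S2T)) for x in (-.154,-.054)]
    print('bar f,zmin,zmax',B,'expect rear/front mid',[(round(v@f*1e3),round(v[2]*1e3)) for v in e])
E
python3 - <<'E'
from pan import *
tool();lip();barscan()
E
```

```text
t 24.83 pos [ 0.5594 -0.1677  0.1469] toolz [ 0.001 -0.055 -0.998] tooly [ 0.999 -0.034  0.003] yaw_y -1.95 F [-1.2 -0.3 -0.6] w 0.0133 q [ 0.6   0.33 -0.5   1.66  0.23  1.19  0.  ]
lip [ 0.5629 -0.0718  0.0895] tray xy mm [ 8.  15.7] pitchdown 3.16 yaw f 88.04 back z 0.09282665209762804
bar f,zmin,zmax [(-90, np.float64(-23.0), np.float64(-7.0)), (-80, np.float64(-23.0), np.float64(-3.0)), (-70, np.float64(-22.0), np.float64(1.0)), (-60, np.float64(-18.0), np.float64(6.0)), (-50, np.float64(-17.0), np.float64(6.0)), (-40, np.float64(-13.0), np.float64(-5.0)), (-30, np.float64(-8.0), np.float64(-8.0))] expect rear/front mid [(-84, 25), (16, 19)]
```

The bench pose is tilted: the handle end rests on its eye, so the pan stands about 19° mouth-up. It was that way before I gripped it, so nothing slipped. I put it back and regrip with the tool tilted to match, so a vertical tool will mean a level scoop.

>>> play_rows --xyz '[[-20,-20,0],[-30,-25,0],[-35,-25,0],[-35,-20,-10],[-16,-11,-30]]' --angular '[[1,0,0],[1,0,0],[1,0,0],[0,0,0],[0,0,0]]' --gripper '[1,1,1,1,1]'

```text
time_s: 25.3
position: [0.4199, -0.2758, 0.1098]
tool_rot: [0.722, 0.692, -0.002, 0.004]
contact_force: [1.8, -2.0, -1.3]
grip_width: 0.0132
grip_force: 59.8
```

>>> play_rows --xyz '[[0,0,-30],[0,0,-18],[0,0,-4],[0,0,-1],[0,0,0]]' --angular '[[0,0,0],[0,0,0],[0,0,0],[0,0,0],[0,0,0]]' --gripper '[1,1,1,1,1]'

```text
time_s: 25.72
position: [0.4231, -0.271, 0.0548]
tool_rot: [0.72, 0.694, -0.001, 0.002]
contact_force: [0.6, -0.1, 0.5]
grip_width: 0.0134
grip_force: 59.8
```

Run:
```python
from pan import *
tool()
```

```text
t 25.72 pos [ 0.4231 -0.271   0.0548] toolz [ 0.001 -0.004 -1.   ] tooly [ 0.999 -0.037  0.001] yaw_y -2.14 F [ 0.6 -0.1  0.5] w 0.0134 q [ 0.86  0.26 -0.43  1.95  0.14  0.96  0.33]
```

>>> play_rows --xyz '[[0,0,-2],[0,0,0],[0,0,0],[0,0,0],[0,0,0]]' --angular '[[0,0,0],[0,0,0],[0,0,0],[0,0,0],[0,0,0]]' --gripper '[1,-0.3,-0.3,-0.3,-0.3]'

```text
time_s: 26.13
position: [0.4229, -0.2709, 0.0523]
tool_rot: [0.72, 0.694, -0.001, 0.002]
contact_force: [-0.6, -0.3, -0.0]
grip_width: 0.0327
grip_force: 0.0
```

>>> play_rows --xyz '[[0,0,0],[0,0,0],[0,0,10],[0,0,20],[0,0,20]]' --angular '[[0,0,0],[0,0,0],[0,0,0],[0,0,0],[0,0,0]]' --gripper '[-0.3,-0.3,-0.3,-0.3,-0.3]'

```text
time_s: 26.55
position: [0.4222, -0.2704, 0.1026]
tool_rot: [0.72, 0.694, -0.001, 0.001]
contact_force: [0.4, -0.6, 0.7]
grip_width: 0.0553
grip_force: 0.0
```

>>> play_rows --xyz '[[0,-8,0],[0,-8,0],[0,-10,0],[0,-10,0],[0,0,0]]' --angular '[[5,0,0],[5,0,0],[5,0,0],[4.2,0,0],[0,0,0]]' --gripper '[-0.3,-0.3,-0.3,-0.3,-0.3]'

```text
time_s: 26.97
position: [0.4208, -0.3116, 0.1011]
tool_rot: [0.713, 0.682, 0.116, -0.12]
contact_force: [-0.6, -0.0, -1.2]
grip_width: 0.0569
grip_force: 0.0
```

Run:
```python
from scoop import *
tool();t=cap('top');s=cap('scene');scoop(t)
from pan import barscan; barscan()
```

```text
t 26.97 pos [ 0.4208 -0.3116  0.1011] toolz [ 0.001  0.329 -0.944] tooly [ 0.999 -0.042 -0.013] yaw_y -2.42 F [-0.6 -0.  -1.2] w 0.0569 q [ 1.03  0.42 -0.39  1.67 -0.11  1.28  0.66]
[347 259  11   5  49] [array([ 0.4244, -0.2595,  0.08  ]), array([ 0.4244, -0.2872,  0.08  ])] cent [ 0.4249 -0.272   0.082 ]
bar f,zmin,zmax [(-50, np.float64(-70.0), np.float64(-65.0)), (-40, np.float64(-69.0), np.float64(-60.0)), (-30, np.float64(-69.0), np.float64(-55.0)), (-20, np.float64(-68.0), np.float64(-50.0)), (-10, np.float64(-68.0), np.float64(-50.0)), (0, np.float64(-67.0), np.float64(-41.0)), (10, np.float64(-62.0), np.float64(-36.0)), (20, np.float64(-57.0), np.float64(-35.0)), (30, np.float64(-52.0), np.float64(-31.0)), (40, np.float64(-52.0), np.float64(-26.0)), (50, np.float64(-47.0), np.float64(-21.0))] expect rear/front mid [(-87, -9), (8, 24)]
```

>>> play_rows --xyz '[[1,2,-20],[1,4,-20],[0,5,-18],[0,4,-9],[0,0,0]]' --angular '[[0,0,0],[0,0,0],[0,0,0],[0,0,0],[0,0,0]]' --gripper '[-0.3,-0.3,-0.3,-0.3,-0.3]'

```text
time_s: 27.53
position: [0.4242, -0.2891, 0.0339]
tool_rot: [0.709, 0.685, 0.114, -0.12]
contact_force: [-0.7, -0.2, -0.3]
grip_width: 0.0565
grip_force: 0.0
```

>>> play_rows --xyz '[[0,0,0],[0,0,0],[0,0,0],[0,0,0],[0,0,0]]' --angular '[[0,0,0],[0,0,0],[0,0,0],[0,0,0],[0,0,0]]' --gripper '[1,1,1,1,1]'

```text
time_s: 27.95
position: [0.4249, -0.2922, 0.0355]
tool_rot: [0.71, 0.684, 0.115, -0.118]
contact_force: [-0.1, -0.4, 0.2]
grip_width: 0.0314
grip_force: 0.0
```

>>> play_rows --xyz '[[0,0,0],[0,0,0],[0,0,0],[0,0,0],[0,0,0]]' --angular '[[0,0,0],[0,0,0],[0,0,0],[0,0,0],[0,0,0]]' --gripper '[1,1,1,1,1]'

```text
time_s: 28.37
position: [0.4247, -0.2919, 0.035]
tool_rot: [0.71, 0.684, 0.115, -0.119]
contact_force: [-1.0, -0.9, 1.0]
grip_width: 0.0136
grip_force: 59.8
```

Run:
```python
from pan import *
tool();t=cap('top');barscan()
```

```text
t 28.37 pos [ 0.4247 -0.2919  0.035 ] toolz [ 0.     0.326 -0.946] tooly [ 0.999 -0.035 -0.012] yaw_y -2.03 F [-1.  -0.9  1. ] w 0.0136 q [ 1.01  0.48 -0.39  1.75 -0.1   1.14  0.65]
bar f,zmin,zmax [(0, np.float64(25.0), np.float64(38.0)), (10, np.float64(8.0), np.float64(38.0)), (20, np.float64(12.0), np.float64(43.0)), (30, np.float64(17.0), np.float64(43.0)), (40, np.float64(22.0), np.float64(44.0))] expect rear/front mid [(-87, -9), (8, 24)]
```

>>> play_rows --xyz '[[0,0,5],[0,0,15],[0,0,35],[10,10,35],[25,20,25]]' --angular '[[0,0,0],[0,0,0],[-3,0,0],[-3,0,0],[-3,0,0]]' --gripper '[1,1,1,1,1]'

```text
time_s: 28.88
position: [0.4578, -0.2654, 0.1525]
tool_rot: [0.72, 0.689, 0.059, -0.061]
contact_force: [1.5, -0.3, -0.6]
grip_width: 0.0135
grip_force: 59.8
```

>>> play_rows --xyz '[[30,25,0],[30,25,0],[25,20,0],[10,10,0],[4,5,0]]' --angular '[[-3,0,0],[-3,0,0],[-3,0,0],[-3,0,0],[-1,0,0]]' --gripper '[1,1,1,1,1]'

```text
time_s: 29.3
position: [0.5608, -0.1716, 0.1503]
tool_rot: [0.718, 0.696, -0.018, 0.02]
contact_force: [-0.4, -0.2, -1.3]
grip_width: 0.0134
grip_force: 59.8
```

```bash
sed -i 's/S2T=np.array.*/S2T=np.array([-.075,0,.053])/' pan.py
python3 - <<'E'
from pan import *
tool();lip();barscan();balls()
t=cap('top');o,M=pose();g=cv2.cvtColor(t['image'],cv2.COLOR_BGR2HSV)
for x in (.03,-.03): print(x,[proj(t,o+M@[x,y,z]).round(1) for y in (.033,-.033) for z in (0,.026)])
E
```

```text
t 29.3 pos [ 0.5608 -0.1716  0.1503] toolz [ 0.002 -0.053 -0.999] tooly [ 1.    -0.031  0.004] yaw_y -1.75 F [-0.4 -0.2 -1.3] w 0.0134 q [ 0.59  0.33 -0.48  1.66  0.22  1.19  0.02]
lip [ 0.5641 -0.0696  0.0918] tray xy mm [10.3 14.6] pitchdown 3.06 yaw f 88.24 back z 0.09499904946042406
bar f,zmin,zmax [(-70, np.float64(22.0), np.float64(25.0)), (-60, np.float64(11.0), np.float64(33.0)), (-50, np.float64(11.0), np.float64(33.0)), (30, np.float64(8.0), np.float64(26.0)), (40, np.float64(8.0), np.float64(30.0)), (50, np.float64(19.0), np.float64(31.0))] expect rear/front mid [(-78, 23), (22, 18)]
top ball tray [ 75. -29.] 29
top ball tray [ 43. -34.] 30
top ball tray [72. 28.] 58
scene px [(array([312., 254.]), 58), (array([272., 268.]), 9), (array([288., 268.]), 12), (array([301., 269.]), 15), (array([312., 268.]), 18)]
0.03 [array([280.1, 223.1]), array([279.7, 222.4]), array([280.9, 199.6]), array([280.5, 198.4])]
-0.03 [array([301.7, 223.8]), array([301.7, 223.2]), array([302.5, 200.2]), array([302.5, 199. ])]
```

Run:
```python
from pan import *
t=cap('top');im=cv2.cvtColor(t['image'],cv2.COLOR_BGR2GRAY)
for v in (205,211,217): print(v,dict(zip(range(268,312),im[v,268:312].tolist())))
print('col u=290',dict(zip(range(190,232),im[190:232,290].tolist())))
```

```text
205 {268: 152, 269: 153, 270: 153, 271: 151, 272: 152, 273: 153, 274: 151, 275: 152, 276: 154, 277: 146, 278: 95, 279: 151, 280: 151, 281: 151, 282: 148, 283: 143, 284: 145, 285: 148, 286: 148, 287: 146, 288: 149, 289: 150, 290: 143, 291: 65, 292: 71, 293: 73, 294: 71, 295: 71, 296: 73, 297: 72, 298: 72, 299: 60, 300: 56, 301: 101, 302: 107, 303: 106, 304: 103, 305: 77, 306: 56, 307: 109, 308: 105, 309: 106, 310: 102, 311: 71}
211 {268: 153, 269: 152, 270: 153, 271: 152, 272: 152, 273: 153, 274: 153, 275: 153, 276: 153, 277: 148, 278: 100, 279: 153, 280: 154, 281: 151, 282: 150, 283: 144, 284: 147, 285: 148, 286: 149, 287: 149, 288: 152, 289: 145, 290: 65, 291: 71, 292: 74, 293: 72, 294: 73, 295: 71, 296: 74, 297: 73, 298: 73, 299: 61, 300: 61, 301: 114, 302: 121, 303: 121, 304: 116, 305: 70, 306: 88, 307: 122, 308: 121, 309: 121, 310: 106, 311: 73}
217 {268: 153, 269: 154, 270: 154, 271: 155, 272: 154, 273: 155, 274: 154, 275: 153, 276: 154, 277: 153, 278: 139, 279: 154, 280: 156, 281: 153, 282: 151, 283: 147, 284: 149, 285: 150, 286: 152, 287: 152, 288: 145, 289: 64, 290: 71, 291: 72, 292: 74, 293: 72, 294: 72, 295: 73, 296: 74, 297: 73, 298: 71, 299: 70, 300: 82, 301: 120, 302: 119, 303: 119, 304: 114, 305: 51, 306: 106, 307: 121, 308: 120, 309: 116, 310: 84, 311: 83}
col u=290 {190: 70, 191: 62, 192: 67, 193: 72, 194: 73, 195: 75, 196: 75, 197: 74, 198: 89, 199: 128, 200: 88, 201: 145, 202: 144, 203: 143, 204: 144, 205: 143, 206: 143, 207: 144, 208: 140, 209: 106, 210: 64, 211: 65, 212: 65, 213: 67, 214: 65, 215: 66, 216: 69, 217: 71, 218: 71, 219: 71, 220: 71, 221: 72, 222: 67, 223: 63, 224: 77, 225: 79, 226: 72, 227: 70, 228: 75, 229: 74, 230: 74, 231: 75}
```

>>> play_rows --xyz '[[0,0,-30],[-1.5,0,-30],[0,0,-15],[0,0,-5],[0,0,-2]]' --angular '[[0,0,-0.2],[0,0,-0.2],[0,0,-0.2],[0,0,0],[0,0,0]]' --gripper '[1,1,1,1,1]'

```text
time_s: 29.97
position: [0.5569, -0.1788, 0.0671]
tool_rot: [0.725, 0.688, -0.018, 0.019]
contact_force: [3.1, 0.1, -0.1]
grip_width: 0.0132
grip_force: 59.9
```

>>> play_rows --xyz '[[0,0,-1],[0,0,0],[0,0,-1],[0,0,0],[0,0,0]]' --angular '[[0,0,0],[0,0,0],[0,0,0],[0,0,0],[0,0,0]]' --gripper '[1,1,1,1,1]'

```text
time_s: 30.38
position: [0.5572, -0.1771, 0.0662]
tool_rot: [0.724, 0.69, -0.018, 0.019]
contact_force: [1.5, -0.5, -1.5]
grip_width: 0.0134
grip_force: 59.9
```

```bash
sed -i 's/S2T=np.array.*/S2T=np.array([-.0805,0,.053])/' pan.py
python3 - <<'E'
from pan import *
tool();lip()
E
```

```text
t 30.38 pos [ 0.5572 -0.1771  0.0662] toolz [ 0.    -0.053 -0.999] tooly [ 0.999 -0.048  0.003] yaw_y -2.77 F [ 1.5 -0.5 -1.5] w 0.0134 q [ 0.58  0.41 -0.46  1.74  0.27  1.04 -0.03]
lip [ 0.5626 -0.0697  0.0075] tray xy mm [10.1 16.1] pitchdown 3.01 yaw f 87.23 back z 0.010625272282171784
```

>>> play_rows --xyz '[[1,0,-1],[0,0,0],[0,0,-1],[0,0,0],[0,0,0]]' --angular '[[0,0,0.2],[0,0,0],[0,0,0],[0,0,0],[0,0,0]]' --gripper '[1,1,1,1,1]'

```text
time_s: 30.8
position: [0.5581, -0.1766, 0.0639]
tool_rot: [0.722, 0.691, -0.018, 0.019]
contact_force: [0.9, -0.1, 0.8]
grip_width: 0.0135
grip_force: 59.9
```

>>> play_rows --xyz '[[0,0,-1],[0,0,0],[0,0,-0.5],[0,0,0],[0,0,0]]' --angular '[[0,0,0],[0,0,0],[0,0,0],[0,0,0],[0,0,0]]' --gripper '[1,1,1,1,1]'

```text
time_s: 31.22
position: [0.5583, -0.177, 0.0627]
tool_rot: [0.722, 0.691, -0.018, 0.019]
contact_force: [0.9, -1.3, 5.0]
grip_width: 0.0138
grip_force: 59.8
```

>>> play_rows --xyz '[[0.3,6,0.5],[0.4,9,0],[0.4,9,0],[0.4,9,0],[0.4,8,0]]' --angular '[[0,0,0],[0,0,0],[0,0,0],[0,0,0],[0,0,0]]' --gripper '[1,1,1,1,1]'

```text
time_s: 31.63
position: [0.5603, -0.1341, 0.063]
tool_rot: [0.722, 0.691, -0.018, 0.019]
contact_force: [1.6, -2.2, 4.6]
grip_width: 0.0135
grip_force: 59.9
```

>>> play_rows --xyz '[[0.2,6,0],[0.2,5,0],[0.2,5,0],[0.2,4,0],[0.1,3,0]]' --angular '[[0,0,0],[0,0,0],[0,0,0],[0,0,0],[0,0,0]]' --gripper '[1,1,1,1,1]'

```text
time_s: 32.05
position: [0.561, -0.1124, 0.0629]
tool_rot: [0.722, 0.691, -0.018, 0.019]
contact_force: [2.7, -1.7, 4.4]
grip_width: 0.0139
grip_force: 59.9
```

>>> play_rows --xyz '[[0.1,3,0],[0.1,3,0],[0.1,2,0],[0,1,0],[0,0,0]]' --angular '[[0,0,0],[0,0,0],[0,0,0],[0,0,0],[0,0,0]]' --gripper '[1,1,1,1,1]'

```text
time_s: 32.47
position: [0.5613, -0.1035, 0.0629]
tool_rot: [0.722, 0.691, -0.018, 0.019]
contact_force: [2.8, -1.0, 4.1]
grip_width: 0.0134
grip_force: 59.9
```

Run:
```python
from pan import *
tool();lip();balls();barscan()
```

```text
t 32.47 pos [ 0.5613 -0.1035  0.0629] toolz [-0.    -0.052 -0.999] tooly [ 0.999 -0.044  0.002] yaw_y -2.53 F [ 2.8 -1.   4.1] w 0.0134 q [ 0.48  0.4  -0.49  1.77  0.27  1.03 -0.17]
lip [0.5662 0.004  0.0042] tray xy mm [83.9 15.6] pitchdown 2.98 yaw f 87.46 back z 0.007316923903423666
top ball tray [ 76. -29.] 28
top ball tray [88. 27.] 63
scene px [(array([317., 254.]), 54), (array([272., 268.]), 9), (array([288., 268.]), 17), (array([301., 269.]), 21), (array([312., 268.]), 23)]
bar f,zmin,zmax [(-60, np.float64(8.0), np.float64(33.0)), (-50, np.float64(9.0), np.float64(34.0)), (-40, np.float64(22.0), np.float64(34.0)), (40, np.float64(7.0), np.float64(32.0)), (50, np.float64(11.0), np.float64(32.0))] expect rear/front mid [(-72, 23), (27, 18)]
```

>>> play_rows --xyz '[[0,2,0],[0,2,0],[0,1,0],[0,0,0],[0,0,0]]' --angular '[[0,0,0],[0,0,0],[0,0,0],[0,0,0],[0,0,0]]' --gripper '[1,1,1,1,1]'

```text
time_s: 33.03
position: [0.5613, -0.0985, 0.0629]
tool_rot: [0.722, 0.691, -0.018, 0.019]
contact_force: [2.4, -0.5, 4.4]
grip_width: 0.0136
grip_force: 60.0
```

Run:
```python
from pan import *
tool();lip();balls()
```

```text
t 33.03 pos [ 0.5613 -0.0985  0.0629] toolz [-0.    -0.052 -0.999] tooly [ 0.999 -0.044  0.002] yaw_y -2.53 F [ 2.4 -0.5  4.4] w 0.0136 q [ 0.47  0.4  -0.49  1.77  0.28  1.03 -0.17]
lip [0.5662 0.0089 0.0042] tray xy mm [88.9 15.7] pitchdown 2.98 yaw f 87.46 back z 0.007335807245463679
top ball tray [ 76. -29.] 28
top ball tray [88. 25.] 59
scene px [(array([317., 255.]), 55), (array([272., 268.]), 8), (array([288., 268.]), 17), (array([301., 269.]), 20), (array([312., 268.]), 28)]
```

>>> play_rows --xyz '[[0,2,0],[0,1,0],[0,0,-3],[0,0,-4],[0,0,-4]]' --angular '[[0,0,0],[0,0,0],[3.5,0,0],[3.5,0,0],[3.5,0,0]]' --gripper '[1,1,1,1,1]'

```text
time_s: 33.55
position: [0.5611, -0.1003, 0.0524]
tool_rot: [0.722, 0.689, 0.044, -0.046]
contact_force: [-0.3, -15.6, 9.1]
grip_width: 0.0136
grip_force: 60.0
```

>>> play_rows --xyz '[[0,0,-4],[0,0,-3],[0,0,0],[0,0,0],[0,0,0]]' --angular '[[3.5,0,0],[3.5,0,0],[0,0,0],[0,0,0],[0,0,0]]' --gripper '[1,1,1,1,1]'

```text
time_s: 33.97
position: [0.5633, -0.1012, 0.0477]
tool_rot: [0.718, 0.685, 0.087, -0.087]
contact_force: [-3.0, -15.6, 29.0]
grip_width: 0.0129
grip_force: 60.0
```

Run:
```python
from pan import *
tool();lip();balls()
```

```text
t 33.97 pos [ 0.5633 -0.1012  0.0477] toolz [ 0.005  0.245 -0.97 ] tooly [ 0.999 -0.048 -0.006] yaw_y -2.73 F [ -3.  -15.6  29. ] w 0.0129 q [ 0.69  0.49 -0.55  1.72  0.01  1.04  0.13]
lip [0.5688 0.0188 0.0234] tray xy mm [98.8 13.5] pitchdown -14.17 yaw f 87.18 back z 0.008681549264548869
top ball tray [ 74. -33.] 32
top ball tray [ 43. -33.] 31
top ball tray [  5. -33.] 32
top ball tray [48. 22.] 65
scene px [(array([281., 236.]), 4), (array([304., 255.]), 51), (array([272., 268.]), 9), (array([288., 268.]), 19), (array([302., 268.]), 19), (array([312., 269.]), 22)]
```

Both balls rolled to the back of the pan. I lift away while keeping the mouth up.

>>> play_rows --xyz '[[0,-4,3],[0,-3,8],[0,-2,15],[0,0,20],[0,0,25]]' --angular '[[0,0,0],[0,0,0],[0,0,0],[1,0,0],[1,0,0]]' --gripper '[1,1,1,1,1]'

```text
time_s: 34.48
position: [0.5591, -0.1034, 0.1149]
tool_rot: [0.714, 0.684, 0.098, -0.107]
contact_force: [-0.2, 0.5, -0.7]
grip_width: 0.0131
grip_force: 60.0
```

>>> play_rows --xyz '[[0,0,30],[0,0,30],[0,0,20],[0,0,10],[0,0,0]]' --angular '[[0,0,0],[0,0,0],[0,0,0],[0,0,0],[0,0,0]]' --gripper '[1,1,1,1,1]'

```text
time_s: 34.9
position: [0.5614, -0.1043, 0.2072]
tool_rot: [0.715, 0.685, 0.099, -0.103]
contact_force: [-0.1, -0.1, -0.6]
grip_width: 0.0135
grip_force: 60.0
```

Run:
```python
from pan import *
tool();lip();balls()
B=np.array([.6005,.268,.125]);l=lip();print('lip to bowl',(B-l)*1e3)
o,M=pose()
T=manip.sense()['position']
# TCP for pouring: scoop pitched down 45 deg, yaw fixed; lip at bowl centre minus 25mm in f, z .135
for pit in (0,20,45,60):
    a=np.radians(pit);f=np.array([.045,.999,0]);x=np.cos(a)*f-np.sin(a)*np.array([0,0,1]);z=np.sin(a)*f+np.cos(a)*np.array([0,0,1])
    L=np.array([.6005,.268,.135])-f*.02
    print(pit,'TCP',L+(-.1105)*x+.053*z)
```

```text
t 34.9 pos [ 0.5614 -0.1043  0.2072] toolz [ 0.     0.284 -0.959] tooly [ 0.999 -0.041 -0.012] yaw_y -2.38 F [-0.1 -0.1 -0.6] w 0.0135 q [ 0.75  0.35 -0.59  1.55 -0.09  1.35  0.16]
lip [0.5662 0.0166 0.1877] tray xy mm [96.5 16.1] pitchdown -16.46 yaw f 87.43 back z 0.17070109140817386
top ball tray [  4. -30.] 22
top ball tray [51.  7.] 86
scene px [(array([272., 268.]), 9), (array([288., 268.]), 8), (array([302., 269.]), 16), (array([312., 269.]), 16)]
lip [0.5651 0.0164 0.1849] tray xy mm [96.3 17.2] pitchdown -16.51 yaw f 87.34 back z 0.1678578054606865
lip to bowl [ 35.4071 251.5693 -59.9087]
0 TCP [0.5946 0.1376 0.188 ]
20 TCP [0.5957 0.1624 0.2226]
45 TCP [0.5978 0.2074 0.2506]
60 TCP [0.5992 0.2387 0.2572]
```

>>> play_rows --xyz '[[6,25,2],[6,40,2],[6,41,2],[6,41,0],[6,41,0]]' --angular '[[0,0,0],[0,0,0],[0,0,0],[0,0,0],[0,0,0]]' --gripper '[1,1,1,1,1]'

```text
time_s: 35.42
position: [0.5901, 0.085, 0.2097]
tool_rot: [0.715, 0.684, 0.098, -0.105]
contact_force: [0.9, 0.0, -1.1]
grip_width: 0.0135
grip_force: 60.0
```

>>> play_rows --xyz '[[3,36,0],[0,18,0],[0,0,-5],[0,0,-7],[0,0,-7]]' --angular '[[0,0,0],[0,0,0],[-4,0,0],[-4,0,0],[-4,0,0]]' --gripper '[1,1,1,1,1]'

```text
time_s: 35.83
position: [0.5933, 0.1369, 0.1905]
tool_rot: [0.722, 0.691, 0.025, -0.028]
contact_force: [0.6, 0.3, -2.7]
grip_width: 0.0133
grip_force: 60.0
```

Run:
```python
from pan import *
tool();l=lip();print((np.array([.6005,.268,.125])-l)*1e3)
```

```text
t 35.83 pos [0.5933 0.1369 0.1905] toolz [-0.003  0.075 -0.997] tooly [ 0.999 -0.044 -0.006] yaw_y -2.52 F [ 0.6  0.3 -2.7] w 0.0133 q [ 0.26  0.38 -0.66  1.54  0.16  1.28 -0.45]
lip [0.598  0.2509 0.1458] tray xy mm [331.9  -5.9] pitchdown -4.27 yaw f 87.45 back z 0.1413613827178951
[  2.4899  17.1019 -20.8261]
```

Now I pour.

>>> play_rows --xyz '[[1,2,2],[0,8,11],[0,8,11],[0,8,11],[0,11,7]]' --angular '[[-4,0,0],[-6.7,0,0],[-6.7,0,0],[-6.7,0,0],[-6.3,0,0]]' --gripper '[1,1,1,1,1]'

```text
time_s: 36.25
position: [0.595, 0.1745, 0.2347]
tool_rot: [0.704, 0.673, -0.157, 0.164]
contact_force: [0.5, -0.6, -1.5]
grip_width: 0.0134
grip_force: 60.0
```

>>> play_rows --xyz '[[0,11,7],[0,11,7],[0,11,7],[0,0,0],[0,0,0]]' --angular '[[-6.3,0,0],[-6.3,0,0],[-6.3,0,0],[0,0,0],[0,0,0]]' --gripper '[1,1,1,1,1]'

```text
time_s: 36.67
position: [0.5938, 0.2098, 0.2514]
tool_rot: [0.665, 0.642, -0.266, 0.275]
contact_force: [0.7, 0.9, -1.2]
grip_width: 0.0133
grip_force: 60.0
```

>>> play_rows --xyz '[[0,0,0],[0,0,0],[0,0,0],[0,0,0],[0,0,0]]' --angular '[[0,0,0],[0,0,0],[0,0,0],[0,0,0],[0,0,0]]' --gripper '[1,1,1,1,1]'

```text
time_s: 37.08
position: [0.5955, 0.2062, 0.2565]
tool_rot: [0.669, 0.638, -0.263, 0.275]
contact_force: [-0.8, 0.3, -1.7]
grip_width: 0.0133
grip_force: 60.0
```

```bash
cat >> pan.py <<'E'
def bowl():
    for n in ('top','scene'):
        c=cap(n);p=proj(c,[.6005,.268,.09])
        print(n,'bowl blobs',[(b[0].round(0),b[1]) for b in blobs(c,(16,130,60),(32,255,255),3) if np.linalg.norm(b[0]-p)<45],'bowl px',p.round(0))
E
python3 - <<'E'
from pan import *
tool();l=lip();print((np.array([.6005,.268,.125])-l)*1e3);bowl();balls()
E
```

```text
t 37.08 pos [0.5955 0.2062 0.2565] toolz [-0.001 -0.704 -0.71 ] tooly [ 0.999 -0.033  0.032] yaw_y -1.9 F [-0.8  0.3 -1.7] w 0.0133 q [-0.43  0.7  -0.49  1.13  0.83  1.98 -0.86]
lip [0.6006 0.2472 0.1411] tray xy mm [328.4  -8.6] pitchdown 44.71 yaw f 86.28 back z 0.1833321290569253
[ -0.0731  20.7806 -16.123 ]
top bowl blobs [(array([134., 187.]), 107), (array([125., 173.]), 17), (array([138., 204.]), 3), (array([143., 205.]), 9)] bowl px [158. 198.]
scene bowl blobs [(array([428., 253.]), 65)] bowl px [410. 250.]
top ball tray [ 74. -33.] 31
top ball tray [ 43. -33.] 29
top ball tray [  5. -33.] 30
top ball tray [-41. -37.] 32
scene px [(array([272., 268.]), 8), (array([288., 268.]), 16), (array([301., 269.]), 15), (array([312., 269.]), 14)]
```

>>> play_rows --xyz '[[0,-20,10],[-1,-40,10],[-1,-41,0],[-1,-41,0],[-1,-41,0]]' --angular '[[0,0,0],[2,0,0],[2,0,0],[2,0,0],[2,0,0]]' --gripper '[1,1,1,1,1]'

```text
time_s: 37.7
position: [0.5908, 0.0225, 0.2761]
tool_rot: [0.686, 0.656, -0.217, 0.228]
contact_force: [1.2, -1.3, 0.0]
grip_width: 0.0134
grip_force: 60.0
```

>>> play_rows --xyz '[[-1,-41,0],[-1,-41,0],[0,-41,0],[0,-41,0],[0,-41,0]]' --angular '[[1.7,0,0],[0,0,0],[0,0,0],[0,0,0],[0,0,0]]' --gripper '[1,1,1,1,1]'

```text
time_s: 38.12
position: [0.5887, -0.1829, 0.2764]
tool_rot: [0.689, 0.659, -0.208, 0.218]
contact_force: [1.9, 0.7, -0.8]
grip_width: 0.0135
grip_force: 60.0
```

Run:
```python
from pan import *
tool();lip();bowl();barscan()
c=cap('scene','s20');c2=cap('top')
cv2.imwrite('pics/m20.png',np.hstack([cv2.resize(c['image'][215:295,375:455],(400,400),interpolation=2),cv2.resize(c2['image'][155:235,115:195],(400,400),interpolation=2)]))
```

```text
t 38.12 pos [ 0.5887 -0.1829  0.2764] toolz [ 0.    -0.575 -0.818] tooly [ 0.999 -0.037  0.026] yaw_y -2.1 F [ 1.9  0.7 -0.8] w 0.0135 q [ 0.22  0.29 -0.4   1.56  0.72  1.47 -0.35]
lip [ 0.5936 -0.1231  0.1695] tray xy mm [-41.9 -17.2] pitchdown 35.08 yaw f 86.86 back z 0.2039846336919688
top bowl blobs [(array([141., 200.]), 80)] bowl px [158. 198.]
scene bowl blobs [(array([428., 253.]), 68)] bowl px [410. 250.]
bar f,zmin,zmax [(-50, np.float64(49.0), np.float64(58.0)), (-40, np.float64(40.0), np.float64(67.0)), (-30, np.float64(34.0), np.float64(64.0)), (-20, np.float64(26.0), np.float64(56.0)), (-10, np.float64(20.0), np.float64(50.0)), (0, np.float64(33.0), np.float64(42.0))] expect rear/front mid [(-49, 58), (33, 0)]
```

>>> play_rows --xyz '[[-1,-10,-30],[-1,-4,-40],[0,0,-40],[0,0,-30],[0,0,-10]]' --angular '[[0,0,0.5],[0,0,0.2],[0,0,0],[0,0,0],[0,0,0]]' --gripper '[1,1,1,1,1]'

```text
time_s: 38.78
position: [0.5852, -0.1925, 0.1207]
tool_rot: [0.683, 0.665, -0.209, 0.217]
contact_force: [-0.4, -0.2, -0.3]
grip_width: 0.0135
grip_force: 60.0
```

Run:
```python
from pan import *
tool();lip();balls()
```

```text
t 38.78 pos [ 0.5852 -0.1925  0.1207] toolz [ 0.003 -0.574 -0.819] tooly [ 1.    -0.021  0.019] yaw_y -1.23 F [-0.4 -0.2 -0.3] w 0.0135 q [ 0.21  0.42 -0.38  1.73  0.81  1.24 -0.53]
lip [ 0.5885 -0.1325  0.014 ] tray xy mm [-51.5 -12.5] pitchdown 34.98 yaw f 88.03 back z 0.04836300023999815
top ball tray [-94.  -9.] 10
scene px [(array([273., 268.]), 7), (array([288., 268.]), 13), (array([301., 269.]), 19), (array([312., 269.]), 17)]
```

>>> play_rows --xyz '[[3,-5,0],[0,0,-4],[0,0,-3],[0,0,-1],[0,0,0]]' --angular '[[0,0,-0.4],[0,0,0],[0,0,0],[0,0,0],[0,0,0]]' --gripper '[1,1,1,1,1]'

```text
time_s: 39.3
position: [0.59, -0.2004, 0.1194]
tool_rot: [0.688, 0.66, -0.208, 0.219]
contact_force: [-3.6, 0.7, -3.5]
grip_width: 0.0133
grip_force: 60.3
```

>>> play_rows --xyz '[[0,0,-1],[0,0,0],[0,0,0],[0,0,0],[0,0,0]]' --angular '[[0,0,0],[0,0,0],[0,0,0],[0,0,0],[0,0,0]]' --gripper '[1,1,1,1,1]'

```text
time_s: 39.72
position: [0.5901, -0.2004, 0.1187]
tool_rot: [0.688, 0.66, -0.208, 0.219]
contact_force: [-5.4, 0.3, -1.0]
grip_width: 0.0134
grip_force: 60.3
```

Run:
```python
from pan import *
tool();lip()
```

```text
t 39.72 pos [ 0.5901 -0.2004  0.1187] toolz [ 0.002 -0.576 -0.818] tooly [ 0.999 -0.033  0.026] yaw_y -1.9 F [-5.4  0.3 -1. ] w 0.0134 q [ 0.22  0.43 -0.37  1.72  0.82  1.24 -0.53]
lip [ 0.5948 -0.1407  0.0118] tray xy mm [-59.4 -19.1] pitchdown 35.11 yaw f 87.07 back z 0.046315400696343205
```

>>> play_rows --xyz '[[-2.5,2,0],[0,0,-3],[0,0,-2],[0,0,-1],[0,0,0]]' --angular '[[0,0,0.5],[0,0,0],[0,0,0],[0,0,0],[0,0,0]]' --gripper '[1,1,1,1,1]'

```text
time_s: 40.13
position: [0.5898, -0.1991, 0.1146]
tool_rot: [0.685, 0.663, -0.206, 0.222]
contact_force: [-2.1, -0.8, 14.8]
grip_width: 0.0135
grip_force: 60.2
```

Run:
```python
from pan import *
tool();lip()
```

```text
t 40.13 pos [ 0.5898 -0.1991  0.1146] toolz [ 0.012 -0.578 -0.816] tooly [ 0.999 -0.023  0.031] yaw_y -1.32 F [-2.1 -0.8 14.8] w 0.0135 q [ 0.22  0.43 -0.37  1.74  0.83  1.22 -0.54]
lip [ 0.5945 -0.1395  0.0076] tray xy mm [-58.3 -18.8] pitchdown 35.24 yaw f 87.43 back z 0.04221795499670146
```

>>> play_rows --xyz '[[-2,0,3],[0,0,0],[0,0,-1],[0,0,0],[0,0,0]]' --angular '[[0,1.5,0],[0,0,0],[0,0,0],[0,0,0],[0,0,0]]' --gripper '[1,1,1,1,1]'

```text
time_s: 40.55
position: [0.5872, -0.1985, 0.1149]
tool_rot: [0.682, 0.666, -0.215, 0.213]
contact_force: [-0.9, -0.9, 9.9]
grip_width: 0.0136
grip_force: 60.0
```

Run:
```python
from pan import *
tool();lip();balls()
```

```text
t 40.55 pos [ 0.5872 -0.1985  0.1149] toolz [-0.01  -0.577 -0.817] tooly [ 1.    -0.023  0.003] yaw_y -1.3 F [-0.9 -0.9  9.9] w 0.0136 q [ 0.22  0.44 -0.37  1.72  0.81  1.25 -0.52]
lip [ 0.5889 -0.1388  0.0079] tray xy mm [-57.8 -13.1] pitchdown 35.21 yaw f 88.56 back z 0.04246030153089843
top ball tray [-100.  -13.] 10
scene px [(array([272., 268.]), 9), (array([288., 268.]), 13), (array([301., 269.]), 18), (array([312., 269.]), 17)]
```

>>> play_rows --xyz '[[3,0,0.5],[0.2,5,0.5],[0.2,6,0],[0.2,6,0],[0.2,6,0]]' --angular '[[0,0,-0.9],[0,0,0],[0,0,0],[0,0,0],[0,0,0]]' --gripper '[1,1,1,1,1]'

```text
time_s: 41.07
position: [0.5906, -0.1755, 0.1154]
tool_rot: [0.687, 0.66, -0.217, 0.211]
contact_force: [0.7, -2.2, 6.7]
grip_width: 0.0136
grip_force: 60.0
```

>>> play_rows --xyz '[[0.2,0,-3.5],[0.2,0,-4],[0.2,0,-4.5],[0.2,0,-5],[0.2,0,-5]]' --angular '[[3.6,-0.15,0],[3.6,-0.15,0],[3.6,-0.15,0],[3.6,-0.15,0],[3.6,-0.15,0]]' --gripper '[1,1,1,1,1]'

```text
time_s: 41.48
position: [0.5916, -0.175, 0.0927]
tool_rot: [0.713, 0.686, -0.105, 0.104]
contact_force: [-0.2, -0.2, 0.1]
grip_width: 0.0133
grip_force: 60.0
```

Run:
```python
from pan import *
tool();lip();balls()
```

```text
t 41.48 pos [ 0.5916 -0.175   0.0927] toolz [-0.007 -0.292 -0.956] tooly [ 0.999 -0.038  0.004] yaw_y -2.19 F [-0.2 -0.2  0.1] w 0.0133 q [ 0.39  0.43 -0.43  1.68  0.53  1.14 -0.29]
lip [ 0.5954 -0.0849  0.0098] tray xy mm [ -3.7 -17.4] pitchdown 16.97 yaw f 87.75 back z 0.027285652928704003
scene px [(array([292., 268.]), 32), (array([301., 269.]), 15), (array([312., 269.]), 14)]
```

>>> play_rows --xyz '[[0,1,-6],[0,1,-7],[0,1,-7],[0,1,-6],[0,0,-1]]' --angular '[[3.5,-0.15,0],[3.5,-0.15,0],[3.5,-0.15,0],[3.5,-0.15,0],[0,0,0]]' --gripper '[1,1,1,1,1]'

```text
time_s: 42.0
position: [0.5906, -0.1732, 0.0648]
tool_rot: [0.722, 0.692, -0.019, 0.019]
contact_force: [0.2, -2.8, 6.0]
grip_width: 0.0136
grip_force: 60.0
```

>>> play_rows --xyz '[[0,0,-1],[0,0,0],[0,0,-0.5],[0,0,0],[0,0,0]]' --angular '[[0,0,0],[0,0,0],[0,0,0],[0,0,0],[0,0,0]]' --gripper '[1,1,1,1,1]'

```text
time_s: 42.42
position: [0.5914, -0.17, 0.0643]
tool_rot: [0.72, 0.694, -0.02, 0.021]
contact_force: [0.6, -1.9, 6.8]
grip_width: 0.0135
grip_force: 60.0
```

Run:
```python
from pan import *
tool();lip();balls()
```

```text
t 42.42 pos [ 0.5914 -0.17    0.0643] toolz [ 0.001 -0.057 -0.998] tooly [ 0.999 -0.037  0.003] yaw_y -2.13 F [ 0.6 -1.9  6.8] w 0.0135 q [ 0.56  0.48 -0.48  1.65  0.31  1.07 -0.07]
lip [ 0.5956 -0.0628  0.0051] tray xy mm [ 18.4 -16.6] pitchdown 3.28 yaw f 87.86 back z 0.008517535778553648
top ball tray [ 33. -32.] 92
top ball tray [ 74. -33.] 31
scene px [(array([299., 268.]), 46), (array([312., 269.]), 14)]
```

>>> play_rows --xyz '[[0.2,5,0.7],[0.4,8,0],[0.4,8,0],[0.4,8,0],[0.4,8,0]]' --angular '[[0,0,0],[0,0,0],[0,0,0],[0,0,0],[0,0,0]]' --gripper '[1,1,1,1,1]'

```text
time_s: 42.93
position: [0.593, -0.1326, 0.0649]
tool_rot: [0.72, 0.694, -0.02, 0.021]
contact_force: [-0.4, -2.3, 5.8]
grip_width: 0.0135
grip_force: 60.0
```

>>> play_rows --xyz '[[0.2,5,0],[0.2,4,0],[0.2,4,0],[0.2,3,0],[0.1,3,0]]' --angular '[[0,0,0],[0,0,0],[0,0,0],[0,0,0],[0,0,0]]' --gripper '[1,1,1,1,1]'

```text
time_s: 43.35
position: [0.5939, -0.1137, 0.0648]
tool_rot: [0.72, 0.694, -0.02, 0.021]
contact_force: [-0.3, -1.2, 4.3]
grip_width: 0.0138
grip_force: 60.0
```

Run:
```python
from pan import *
tool();lip();balls()
```

```text
t 43.35 pos [ 0.5939 -0.1137  0.0648] toolz [ 0.001 -0.057 -0.998] tooly [ 0.999 -0.037  0.003] yaw_y -2.11 F [-0.3 -1.2  4.3] w 0.0138 q [ 0.48  0.47 -0.51  1.68  0.32  1.07 -0.17]
lip [ 0.598  -0.0065  0.0056] tray xy mm [ 74.8 -16.7] pitchdown 3.28 yaw f 87.88 back z 0.009021338741127396
top ball tray [ 79. -24.] 95
top ball tray [82. 14.] 27
scene px [(array([315., 264.]), 84)]
```

Run:
```python
from pan import *
t=cap('top');m=cv2.inRange(cv2.cvtColor(t['image'],cv2.COLOR_BGR2HSV),(16,150,80),(30,255,255))
for r in m[190:226,246:268]: print(''.join('#' if x else '.' for x in r))
print(proj(t,[.5782-.0035+.0314+.0037,-.0805+.0839,.014]))
for y in (-40,-20,0,20,40): print(y,proj(t,np.r_[C+.084*ex+y/1e3*ey,.014]).round(1))
```

```text
......................
......................
...........####.......
..........#####.......
..........######......
..........######......
.......##.#####.......
.....#########........
.....######...........
.....######...........
.....######...........
......####............
.......##.............
.......###............
......#####...........
.....######...........
.....######...........
......#####...........
......#####...........
.......###............
......####............
.....#####............
.....######...........
.....######...........
.....######...........
......####............
......................
......................
......................
......................
......................
......................
......................
......................
......................
......................
[253.7424 197.873 ]
-40 [254.3 193.9]
-20 [254.  200.6]
0 [253.7 207.3]
20 [253.4 214. ]
40 [253.1 220.7]
```

Ball D sits exactly at the pan's inner side edge, which risks a jam. I lift, re-enter on the near side to take C and D, and leave A and B for a last pass.

>>> play_rows --xyz '[[0,-5,0],[0,-8,0],[0,-8,5],[0,0,15],[0,0,18]]' --angular '[[0,0,0],[0,0,0],[0,0,0],[0,0,0],[0,0,0]]' --gripper '[1,1,1,1,1]'

```text
time_s: 43.92
position: [0.5915, -0.1381, 0.1009]
tool_rot: [0.721, 0.692, -0.021, 0.018]
contact_force: [0.4, 0.4, -0.7]
grip_width: 0.0134
grip_force: 60.0
```

>>> play_rows --xyz '[[-10,0,0],[-12,0,0],[-10,0,0],[0,0,-15],[0,0,-16]]' --angular '[[0,0,0],[0,0,0],[0,0,-0.2],[0,0,0],[0,0,0]]' --gripper '[1,1,1,1,1]'

```text
time_s: 44.33
position: [0.5609, -0.1379, 0.0715]
tool_rot: [0.722, 0.691, -0.019, 0.02]
contact_force: [1.3, 0.1, -1.1]
grip_width: 0.0135
grip_force: 60.0
```

>>> play_rows --xyz '[[0,0,-4],[0,0,-2],[0,0,-1],[0,0,0],[0,0,0]]' --angular '[[0,0,0],[0,0,0],[0,0,0],[0,0,0],[0,0,0]]' --gripper '[1,1,1,1,1]'

```text
time_s: 44.75
position: [0.5617, -0.1361, 0.0649]
tool_rot: [0.722, 0.692, -0.019, 0.02]
contact_force: [-0.4, -0.8, 3.9]
grip_width: 0.013
grip_force: 60.0
```

```bash
cat >> pan.py <<'E'
def mask():
    t=cap('top');m=cv2.inRange(cv2.cvtColor(t['image'],cv2.COLOR_BGR2HSV),(16,150,80),(30,255,255))
    for v in range(190,224): 
        r=''.join('#' if x else '.' for x in m[v,246:300])
        if '#' in r: print(v,r)
E
python3 - <<'E'
from pan import *
tool();lip();mask()
E
```

```text
t 44.75 pos [ 0.5617 -0.1361  0.0649] toolz [ 0.    -0.054 -0.999] tooly [ 0.999 -0.042  0.002] yaw_y -2.4 F [-0.4 -0.8  3.9] w 0.013 q [ 0.55  0.41 -0.51  1.75  0.29  1.04 -0.12]
lip [ 0.5664 -0.0287  0.006 ] tray xy mm [51.2 14. ] pitchdown 3.1 yaw f 87.59 back z 0.009273774310336555
192 ............###.......................................
193 ...........#####......................................
194 ..........######......................................
195 ..........######......................................
196 .......##.######......................................
197 ......#########.......................................
198 .....######...........................................
199 .....######...........................................
200 .....######...........................................
201 ......####............................................
202 ......###.............................................
203 .......##.............................................
204 ......#####...........................................
205 .....######...........................................
206 .....######...........................................
207 ......#####...........................................
208 ......#####...........................................
209 .......###............................................
210 ......####............................................
211 .....#####............................................
212 .....######...........................................
213 .....######...........................................
214 .....######...........................................
215 ......####............................................
```

>>> play_rows --xyz '[[-0.7,8,0],[0.2,7,0],[0.2,6,0],[0.2,5,0],[0.1,4,0]]' --angular '[[0,0,0],[0,0,0],[0,0,0],[0,0,0],[0,0,0]]' --gripper '[1,1,1,1,1]'

```text
time_s: 45.22
position: [0.5616, -0.1047, 0.0644]
tool_rot: [0.721, 0.692, -0.019, 0.019]
contact_force: [-0.6, -2.5, 5.5]
grip_width: 0.0134
grip_force: 60.0
```

>>> play_rows --xyz '[[0.1,3,0],[0.1,3,0],[0,2,0],[0,1,0],[0,0,0]]' --angular '[[0,0,0],[0,0,0],[0,0,0],[0,0,0],[0,0,0]]' --gripper '[1,1,1,1,1]'

```text
time_s: 45.63
position: [0.5617, -0.0961, 0.0644]
tool_rot: [0.721, 0.692, -0.019, 0.019]
contact_force: [-1.0, -2.3, 4.7]
grip_width: 0.0131
grip_force: 60.0
```

Run:
```python
from pan import *
tool();lip();mask()
```

```text
t 45.63 pos [ 0.5617 -0.0961  0.0644] toolz [-0.    -0.054 -0.999] tooly [ 0.999 -0.041  0.002] yaw_y -2.35 F [-1.  -2.3  4.7] w 0.0131 q [ 0.49  0.4  -0.52  1.77  0.29  1.04 -0.19]
lip [0.5662 0.0113 0.0055] tray xy mm [91.2 15.8] pitchdown 3.09 yaw f 87.64 back z 0.00873850455984056
193 ...........#..........................................
194 ...........#..........................................
195 ......####............................................
196 .....######...........................................
197 .....######...........................................
198 .....######...........................................
199 ......#####...........................................
200 .......###............................................
203 .....####.............................................
204 .....####.............................................
205 ....######............................................
206 ....######............................................
207 ....######............................................
208 .....####.............................................
209 ......##..............................................
210 .....####.............................................
211 ....#####.............................................
212 ....######............................................
213 ....######............................................
214 ....#####.............................................
215 .....####.............................................
```

>>> play_rows --xyz '[[0,1,0],[0,0,0],[0,0,-2],[0,0,-3],[0,-1,-3]]' --angular '[[0,0,0],[0,0,0],[3.5,-0.15,0],[3.5,-0.15,0],[3.5,-0.15,0]]' --gripper '[1,1,1,1,1]'

```text
time_s: 46.1
position: [0.5614, -0.0981, 0.0561]
tool_rot: [0.72, 0.691, 0.048, -0.044]
contact_force: [0.8, -4.7, -0.6]
grip_width: 0.0133
grip_force: 60.0
```

>>> play_rows --xyz '[[0,-1,-3],[0,-1,-2],[0,-1,0],[0,0,0],[0,0,0]]' --angular '[[3.5,-0.15,0],[3.5,-0.15,0],[3,0,0],[0,0,0],[0,0,0]]' --gripper '[1,1,1,1,1]'

```text
time_s: 46.52
position: [0.561, -0.1009, 0.0503]
tool_rot: [0.714, 0.683, 0.109, -0.105]
contact_force: [-0.8, -4.2, 2.5]
grip_width: 0.0135
grip_force: 60.0
```

Run:
```python
from pan import *
tool();lip();mask()
```

```text
t 46.52 pos [ 0.561  -0.1009  0.0503] toolz [ 0.012  0.299 -0.954] tooly [ 0.999 -0.044 -0.002] yaw_y -2.53 F [-0.8 -4.2  2.5] w 0.0135 q [ 0.76  0.51 -0.6   1.71 -0.02  1.05  0.18]
lip [0.5664 0.0203 0.0328] tray xy mm [100.2  16.1] pitchdown -17.4 yaw f 87.44 back z 0.01486123609330782
191 .............##.......................................
192 ............####......................................
193 ...........######.....................................
194 ...........######.....................................
195 ......###########.....................................
196 .....###########......................................
197 .....######...........................................
198 .....######...........................................
199 ......#####...........................................
204 ..................#####...............................
205 ..................#####...............................
206 .................#######..............................
207 .................#######..............................
208 ..................#####...............................
209 ...................###................................
210 ....................#.................................
211 ..................####................................
212 .................######...............................
213 .................######...............................
214 .................######...............................
215 ..................#####...............................
216 ...................##.................................
```

>>> play_rows --xyz '[[0,-4,3],[0,-3,8],[0,-2,20],[0,0,35],[0,0,40]]' --angular '[[0,0,0],[0,0,0],[0,0,0],[0,0,0],[0,0,0]]' --gripper '[1,1,1,1,1]'

```text
time_s: 46.98
position: [0.5599, -0.1075, 0.1573]
tool_rot: [0.713, 0.684, 0.108, -0.107]
contact_force: [0.5, 1.1, -1.9]
grip_width: 0.0135
grip_force: 60.0
```

>>> play_rows --xyz '[[2,10,35],[6,30,15],[6,41,0],[6,41,0],[6,41,0]]' --angular '[[0,0,0],[0,0,0],[0,0,0],[0,0,0],[0,0,0]]' --gripper '[1,1,1,1,1]'

```text
time_s: 47.4
position: [0.587, 0.0568, 0.2082]
tool_rot: [0.713, 0.684, 0.109, -0.105]
contact_force: [1.3, 0.1, -2.0]
grip_width: 0.0135
grip_force: 60.0
```

>>> play_rows --xyz '[[5,40,0],[2,32,0],[0,12,-5],[0,0,-6],[0,0,-6]]' --angular '[[0,0,0],[0,0,0],[-4,0.15,0],[-4,0.15,0],[-4,0.15,0]]' --gripper '[1,1,1,1,1]'

```text
time_s: 47.82
position: [0.5937, 0.1403, 0.1909]
tool_rot: [0.72, 0.692, 0.033, -0.031]
contact_force: [-0.8, 0.0, -1.1]
grip_width: 0.0139
grip_force: 60.0
```

Run:
```python
from pan import *
tool();l=lip();print((np.array([.6005,.268,.125])-l)*1e3)
```

```text
t 47.82 pos [0.5937 0.1403 0.1909] toolz [ 0.005  0.091 -0.996] tooly [ 0.999 -0.039  0.001] yaw_y -2.25 F [-0.8  0.  -1.1] w 0.0139 q [ 0.29  0.38 -0.69  1.54  0.16  1.27 -0.45]
lip [0.5982 0.2551 0.1482] tray xy mm [336.1  -6. ] pitchdown -5.25 yaw f 87.75 back z 0.1427257645507143
[  2.2566  12.9242 -23.2122]
```

>>> play_rows --xyz '[[1,0,2],[0,8,11],[0,8,11],[0,8,11],[0,11,7]]' --angular '[[-5,0.2,0],[-6.7,0.3,0],[-6.7,0.3,0],[-6.7,0.3,0],[-6.3,0.3,0]]' --gripper '[1,1,1,1,1]'

```text
time_s: 48.23
position: [0.5951, 0.1748, 0.2351]
tool_rot: [0.703, 0.674, -0.163, 0.158]
contact_force: [0.4, -0.4, -0.8]
grip_width: 0.0135
grip_force: 60.0
```

>>> play_rows --xyz '[[0,11,7],[0,11,7],[0,11,7],[0,0,0],[0,0,0]]' --angular '[[-6.3,0.3,0],[-6.3,0.3,0],[-6.3,0.3,0],[0,0,0],[0,0,0]]' --gripper '[1,1,1,1,1]'

```text
time_s: 48.65
position: [0.5937, 0.2099, 0.2513]
tool_rot: [0.665, 0.642, -0.277, 0.263]
contact_force: [-0.1, -0.7, -1.0]
grip_width: 0.0136
grip_force: 60.0
```

>>> play_rows --xyz '[[0,0,0],[0,0,0],[0,-20,10],[-1,-40,10],[-1,-41,0]]' --angular '[[0,0,0],[0,0,0],[5,-0.2,0],[6,-0.3,0],[6,-0.3,0]]' --gripper '[1,1,1,1,1]'

```text
time_s: 49.07
position: [0.5937, 0.1064, 0.2753]
tool_rot: [0.701, 0.672, -0.172, 0.167]
contact_force: [1.6, -2.0, -0.5]
grip_width: 0.0136
grip_force: 60.0
```

>>> play_rows --xyz '[[-1,-41,-5],[-1,-41,-15],[0,-41,-25],[0,-30,-20],[0,0,0]]' --angular '[[6,-0.3,0],[6,-0.3,0],[6,-0.3,0],[6,-0.3,0],[0,0,0]]' --gripper '[1,1,1,1,1]'

```text
time_s: 49.48
position: [0.5893, -0.0554, 0.2107]
tool_rot: [0.73, 0.682, -0.029, 0.027]
contact_force: [-0.3, -3.8, -2.0]
grip_width: 0.0132
grip_force: 60.0
```

Run:
```python
from pan import *
tool();lip();bowl();mask();barscan()
```

```text
t 49.48 pos [ 0.5893 -0.0554  0.2107] toolz [-0.005 -0.079 -0.997] tooly [ 0.998 -0.067  0.   ] yaw_y -3.84 F [-0.3 -3.8 -2. ] w 0.0132 q [ 0.42  0.32 -0.56  1.55  0.25  1.34 -0.24]
lip [0.5964 0.0503 0.1491] tray xy mm [131.4 -12.7] pitchdown 4.56 yaw f 86.16 back z 0.15382607446287702
top bowl blobs [(array([144., 189.]), 41), (array([143., 200.]), 120)] bowl px [158. 198.]
scene bowl blobs [(array([426., 254.]), 107)] bowl px [410. 250.]
bar f,zmin,zmax [(-70, np.float64(19.0), np.float64(40.0)), (-60, np.float64(16.0), np.float64(44.0)), (-50, np.float64(17.0), np.float64(44.0)), (-40, np.float64(14.0), np.float64(41.0))] expect rear/front mid [(-72, 25), (28, 17)]
```

>>> play_rows --xyz '[[1,-30,-10],[1,-35,-30],[0,-30,-35],[0,0,-35],[0,0,-20]]' --angular '[[0.5,0,0.5],[0.5,0,0.5],[0.5,0,0.4],[0,0,0],[0,0,0]]' --gripper '[1,1,1,1,1]'

```text
time_s: 50.1
position: [0.5925, -0.1254, 0.086]
tool_rot: [0.713, 0.701, -0.019, 0.017]
contact_force: [-0.1, -0.1, -1.3]
grip_width: 0.0133
grip_force: 60.0
```

Run:
```python
from pan import *
tool();lip();mask()
```

```text
t 50.1 pos [ 0.5925 -0.1254  0.086 ] toolz [-0.003 -0.052 -0.999] tooly [ 1.    -0.017 -0.002] yaw_y -1.0 F [-0.1 -0.1 -1.3] w 0.0133 q [ 0.51  0.44 -0.51  1.66  0.29  1.11 -0.11]
lip [ 0.5943 -0.0179  0.0273] tray xy mm [ 63.3 -13.4] pitchdown 2.98 yaw f 89.01 back z 0.030447154253589688
191 .............##.......................................
192 ............####......................................
193 ...........######.....................................
194 ...........######.....................................
195 ......###########.....................................
196 .....###########......................................
197 .....######..#........................................
198 .....######...........................................
199 ......#####...........................................
200 ......####............................................
```

>>> play_rows --xyz '[[1,-12,0],[0,-10,0],[0,0,-10],[0,0,-6],[0,0,-2]]' --angular '[[0,0,-0.7],[0,0,-0.7],[0,0,0],[0,0,0],[0,0,0]]' --gripper '[1,1,1,1,1]'

```text
time_s: 50.57
position: [0.5939, -0.1484, 0.0718]
tool_rot: [0.722, 0.692, -0.02, 0.018]
contact_force: [-8.2, -1.5, 2.5]
grip_width: 0.0137
grip_force: 60.2
```

>>> play_rows --xyz '[[0,0,-2],[0,0,-1],[0,0,0],[0,0,0],[0,0,0]]' --angular '[[0,0,0],[0,0,0],[0,0,0],[0,0,0],[0,0,0]]' --gripper '[1,1,1,1,1]'

```text
time_s: 50.98
position: [0.5942, -0.1488, 0.0703]
tool_rot: [0.722, 0.692, -0.02, 0.018]
contact_force: [-9.7, -1.9, 4.5]
grip_width: 0.0133
grip_force: 60.3
```

Run:
```python
from pan import *
tool();lip();mask()
```

```text
t 50.98 pos [ 0.5942 -0.1488  0.0703] toolz [-0.003 -0.054 -0.999] tooly [ 0.999 -0.043 -0.001] yaw_y -2.45 F [-9.7 -1.9  4.5] w 0.0133 q [ 0.53  0.47 -0.49  1.65  0.3   1.08 -0.1 ]
lip [ 0.5987 -0.0414  0.0114] tray xy mm [ 39.9 -18.9] pitchdown 3.1 yaw f 87.55 back z 0.014608049993067893
191 ...........###........................................
192 ..........#####.......................................
193 ..........######......................................
194 ..........######......................................
195 ..........#####.......................................
196 ...........####.......................................
197 ......####............................................
198 .....######...........................................
199 .....######...........................................
200 .....######...........................................
201 ......#####...........................................
202 .......###............................................
```

>>> play_rows --xyz '[[-2.5,0,2],[0,0,0],[0,0,-4],[0,0,-2],[0,0,-1]]' --angular '[[0,0,0],[0,0,0],[0,0,0],[0,0,0],[0,0,0]]' --gripper '[1,1,1,1,1]'

```text
time_s: 51.45
position: [0.5934, -0.1484, 0.0645]
tool_rot: [0.722, 0.692, -0.018, 0.02]
contact_force: [-2.9, -3.1, 7.1]
grip_width: 0.0136
grip_force: 60.0
```

Run:
```python
from pan import *
tool();lip()
```

```text
t 51.45 pos [ 0.5934 -0.1484  0.0645] toolz [ 0.001 -0.053 -0.999] tooly [ 0.999 -0.043  0.003] yaw_y -2.45 F [-2.9 -3.1  7.1] w 0.0136 q [ 0.53  0.47 -0.49  1.66  0.31  1.07 -0.11]
lip [ 0.5981 -0.041   0.0057] tray xy mm [ 40.3 -18.3] pitchdown 3.04 yaw f 87.54 back z 0.008856316202965375
```

>>> play_rows --xyz '[[-0.8,6,0.7],[0.3,7,0],[0.3,7,0],[0.3,6,0],[0.2,5,0]]' --angular '[[0,0,0],[0,0,0],[0,0,0],[0,0,0],[0,0,0]]' --gripper '[1,1,1,1,1]'

```text
time_s: 51.87
position: [0.5935, -0.1155, 0.0644]
tool_rot: [0.721, 0.692, -0.018, 0.019]
contact_force: [0.6, -2.8, 5.2]
grip_width: 0.0136
grip_force: 60.0
```

>>> play_rows --xyz '[[0.2,4,0],[0.2,4,0],[0.1,3,0],[0.1,2,0],[0,2,0]]' --angular '[[0,0,0],[0,0,0],[0,0,0],[0,0,0],[0,0,0]]' --gripper '[1,1,1,1,1]'

```text
time_s: 52.28
position: [0.594, -0.1009, 0.0644]
tool_rot: [0.721, 0.692, -0.018, 0.019]
contact_force: [-0.8, -2.0, 6.1]
grip_width: 0.0134
grip_force: 60.0
```

Run:
```python
from pan import *
tool();lip();mask()
```

```text
t 52.28 pos [ 0.594  -0.1009  0.0644] toolz [ 0.    -0.052 -0.999] tooly [ 0.999 -0.042  0.002] yaw_y -2.38 F [-0.8 -2.   6.1] w 0.0134 q [ 0.47  0.46 -0.51  1.68  0.31  1.07 -0.19]
lip [0.5986 0.0066 0.0057] tray xy mm [ 87.9 -16.8] pitchdown 2.97 yaw f 87.61 back z 0.008818814237102974
192 .....#####............................................
193 .....#####............................................
194 .....######...........................................
195 .....######...........................................
196 .....#####............................................
197 ......####............................................
198 ......##..............................................
199 .....#####............................................
200 ....######............................................
201 ....######............................................
202 .....#####............................................
203 .....#####............................................
```

Both balls are over the lip. Advance a little, then tilt as before.

>>> play_rows --xyz '[[0.1,2,0],[0,2,0],[0,0,-2],[0,0,-3],[0,-1,-3]]' --angular '[[0,0,0],[0,0,0],[3.5,-0.15,0],[3.5,-0.15,0],[3.5,-0.15,0]]' --gripper '[1,1,1,1,1]'

```text
time_s: 52.75
position: [0.5936, -0.0995, 0.0559]
tool_rot: [0.72, 0.691, 0.048, -0.045]
contact_force: [-0.2, -2.2, -1.2]
grip_width: 0.0136
grip_force: 60.0
```

>>> play_rows --xyz '[[0,-1,-3],[0,-1,-2],[0,-1,0],[0,0,0],[0,0,0]]' --angular '[[3.5,-0.15,0],[3.5,-0.15,0],[3,0,0],[0,0,0],[0,0,0]]' --gripper '[1,1,1,1,1]'

```text
time_s: 53.17
position: [0.5931, -0.103, 0.05]
tool_rot: [0.714, 0.683, 0.109, -0.106]
contact_force: [-1.3, -2.6, 2.5]
grip_width: 0.0134
grip_force: 60.0
```

Run:
```python
from pan import *
tool();lip();mask()
```

```text
t 53.17 pos [ 0.5931 -0.103   0.05  ] toolz [ 0.011  0.301 -0.954] tooly [ 0.999 -0.044 -0.002] yaw_y -2.54 F [-1.3 -2.6  2.5] w 0.0134 q [ 0.73  0.57 -0.6   1.63  0.01  1.07  0.15]
lip [0.5984 0.0182 0.0326] tray xy mm [ 99.5 -16.1] pitchdown -17.5 yaw f 87.43 back z 0.01460507856911557
192 ....................###...............................
193 ...................#####..............................
194 ..................######..............................
195 ..................#######.............................
196 ..................######..............................
197 ...................#####..............................
198 ....................##................................
199 ...................###................................
200 ..................######..............................
201 ..................######..............................
202 ..................######..............................
203 ..................######..............................
204 ...................####...............................
```

>>> play_rows --xyz '[[-1,-4,3],[0,-3,8],[0,-2,20],[0,0,35],[0,0,40]]' --angular '[[0,0,0],[0,0,0],[0,0,0],[0,0,0],[0,0,0]]' --gripper '[1,1,1,1,1]'

```text
time_s: 53.63
position: [0.5907, -0.1091, 0.1567]
tool_rot: [0.713, 0.684, 0.109, -0.108]
contact_force: [0.4, 0.3, -0.8]
grip_width: 0.0133
grip_force: 60.0
```

>>> play_rows --xyz '[[0,10,35],[0,30,15],[0,41,0],[0,41,0],[0,41,0]]' --angular '[[0,0,0],[0,0,0],[0,0,0],[0,0,0],[0,0,0]]' --gripper '[1,1,1,1,1]'

```text
time_s: 54.05
position: [0.5916, 0.0553, 0.2076]
tool_rot: [0.713, 0.684, 0.11, -0.106]
contact_force: [0.4, -0.4, -1.8]
grip_width: 0.0136
grip_force: 60.0
```

>>> play_rows --xyz '[[1,40,0],[1,34,0],[0,12,-5],[0,0,-6],[0,0,-6]]' --angular '[[0,0,0],[0,0,0],[-4,0.15,0],[-4,0.15,0],[-4,0.15,0]]' --gripper '[1,1,1,1,1]'

```text
time_s: 54.47
position: [0.5934, 0.1408, 0.1905]
tool_rot: [0.72, 0.692, 0.034, -0.032]
contact_force: [-0.1, -0.8, -2.2]
grip_width: 0.0135
grip_force: 60.0
```

Run:
```python
from pan import *
tool();l=lip();print((np.array([.6005,.268,.125])-l)*1e3)
```

```text
t 54.47 pos [0.5934 0.1408 0.1905] toolz [ 0.004  0.094 -0.996] tooly [ 0.999 -0.039  0.001] yaw_y -2.24 F [-0.1 -0.8 -2.2] w 0.0135 q [ 0.29  0.38 -0.69  1.54  0.16  1.26 -0.45]
lip [0.598  0.2557 0.1481] tray xy mm [336.7  -5.7] pitchdown -5.37 yaw f 87.76 back z 0.14243772993130635
[  2.5322  12.2777 -23.0545]
```

>>> play_rows --xyz '[[1,0,2],[0,8,11],[0,8,11],[0,8,11],[0,11,7]]' --angular '[[-5,0.2,0],[-6.7,0.3,0],[-6.7,0.3,0],[-6.7,0.3,0],[-6.3,0.3,0]]' --gripper '[1,1,1,1,1]'

```text
time_s: 54.88
position: [0.5949, 0.1754, 0.2346]
tool_rot: [0.703, 0.674, -0.162, 0.157]
contact_force: [0.7, 0.1, -1.6]
grip_width: 0.0137
grip_force: 60.0
```

>>> play_rows --xyz '[[0,11,7],[0,11,7],[0,11,7],[0,0,0],[0,0,0]]' --angular '[[-6.3,0.3,0],[-6.3,0.3,0],[-6.3,0.3,0],[0,0,0],[0,0,0]]' --gripper '[1,1,1,1,1]'

```text
time_s: 55.3
position: [0.5935, 0.2105, 0.2507]
tool_rot: [0.665, 0.642, -0.277, 0.262]
contact_force: [0.3, -0.7, -0.3]
grip_width: 0.0137
grip_force: 60.0
```

>>> play_rows --xyz '[[0,0,0],[0,0,0],[0,-20,10],[-1,-40,10],[-1,-41,0]]' --angular '[[0,0,0],[0,0,0],[0,0,0],[0,0,0],[0,0,0]]' --gripper '[1,1,1,1,1]'

```text
time_s: 55.72
position: [0.5932, 0.1047, 0.2749]
tool_rot: [0.668, 0.64, -0.274, 0.263]
contact_force: [1.9, -1.3, -0.2]
grip_width: 0.0133
grip_force: 60.0
```

>>> play_rows --xyz '[[-1,-41,0],[-1,-41,0],[0,-41,0],[0,-30,0],[0,-10,0]]' --angular '[[0,0,0],[0,0,0],[0,0,0],[0,0,0],[0,0,0]]' --gripper '[1,1,1,1,1]'

```text
time_s: 56.13
position: [0.59, -0.0653, 0.2747]
tool_rot: [0.671, 0.636, -0.277, 0.263]
contact_force: [-0.0, -0.0, -0.1]
grip_width: 0.0136
grip_force: 60.0
```

```bash
cat >> pan.py <<'E'
def eye():
    o,M=pose();e=o+M@[-.173,0,.072];print('eye',e,'pitch',np.degrees(np.arcsin(-M[2,0])).round(1),'scoop y',M[:,1]);return e,M
E
python3 - <<'E'
from pan import *
tool();lip();bowl();mask();eye()
c=cap('scene','s30');c2=cap('top','t30')
i=c['image'][160:240,140:240];cv2.imwrite('pics/hang0.png',cv2.resize(i,(600,480)))
g=cv2.cvtColor(c['image'],cv2.COLOR_BGR2GRAY)
for P in ([.5794,-.3758,.325],[.678,-.357,.305]): print('peg pred scene px',proj(c,P).round(1),'top',proj(c2,P).round(1))
E
```

```text
t 56.13 pos [ 0.59   -0.0653  0.2747] toolz [-0.038 -0.705 -0.708] tooly [ 0.999 -0.053 -0.   ] yaw_y -3.07 F [-0.  -0.  -0.1] w 0.0136 q [-0.02  0.41 -0.45  1.49  0.84  1.72 -0.6 ]
lip [ 0.5921 -0.0245  0.1592] tray xy mm [ 56.5 -11.6] pitchdown 44.93 yaw f 86.94 back z 0.20156065186445582
top bowl blobs [] bowl px [158. 198.]
scene bowl blobs [(array([423., 254.]), 158)] bowl px [410. 250.]
190 .....###..............................................
191 .....###..............................................
192 .....###..............................................
193 .....###..............................................
194 .....###..............................................
195 .....###..............................................
196 .....##...............................................
197 .....##...............................................
198 .....##...............................................
199 .....##...............................................
200 .....##...............................................
201 .....##...............................................
202 .....##...............................................
eye [ 0.5883 -0.1111  0.3523] pitch 44.8 scoop y [-0.9989  0.0468  0.0013]
peg pred scene px [167.7 174.4] top [413.3 193.4]
peg pred scene px [167.  206.1] top [401.3 152.9]
```

Run:
```python
from pan import *
s=cv2.imread('pics/scene0.png');t=cv2.imread('pics/top0.png')
print('scene sat/val rows');h=cv2.cvtColor(s,cv2.COLOR_BGR2HSV)
for v in range(170,196,2): print(v,' '.join('%3d/%3d'%(h[v,u,1],h[v,u,2]) for u in range(163,178)))
h=cv2.cvtColor(t,cv2.COLOR_BGR2HSV);print('top')
for v in range(176,200,2): print(v,' '.join('%3d'%(h[v,u,1]) for u in range(402,420)))
```

```text
scene sat/val rows
170 167/166 167/162 165/162 165/164 166/164 168/164 167/165 166/167 167/169 167/168 167/165 166/164 165/164 167/165 167/166
172 168/167 167/170 166/174 168/173 168/170 166/163 167/156 166/154 166/157 167/163 165/168 167/168 166/167 167/166 166/163
174 167/160 167/159 167/162 164/166 153/165 122/163 105/162 116/158 143/157 163/161 167/163 168/161 167/160 167/162 166/164
176 166/161 165/161 167/162 162/162 130/153  74/156  54/165  58/155 103/148 150/156 166/163 165/167 166/169 167/173 166/174
178 166/166 165/162 167/159 158/153 119/143  68/151  50/163  58/154 102/147 152/158 165/167 167/168 165/167 167/165 166/163
180 166/166 166/163 166/160 159/157 120/149  68/154  50/163  57/153 103/146 153/157 166/167 167/170 168/170 166/166 166/163
182 167/159 166/155 166/152 161/147 117/142  67/152  50/162  54/147  93/129 154/147 166/171 167/173 166/167 168/161 166/160
184 160/ 83 165/ 79 160/ 78 140/ 80  87/103  56/141  48/159  51/144  71/108 132/ 91 164/115 166/149 165/164 167/165 166/164
186 161/ 79 165/ 79 163/ 80 141/ 83  85/105  57/142  50/159  52/143  71/107 127/ 84 166/1
[... 746 characters left out ...]
 157 160 157 160
182 159 164 157 160 165 161  82  44  51  54 117 162 158 159 161 160 158 157
184 159 158 163 162 161 163 138  38  48  48  60 165 161 161 164 155 155 160
186 159 161 159 159 159 158 162 105  41  46  53 112 167 162 159 161 159 160
188 159 161 160 163 157 158 160 154  45  48  46  50 130 160 159 157 160 162
190 157 166 157 159 161 159 158 158 113  40  47  48  59 165 161 161 161 161
192 159 156 162 160 161 162 162 163 162  81  45  47  51 120 162 159 160 158
194 156 161 158 159 159 163 158 158 165 159 117  97 127 162 164 156 156 161
196 157 162 159 154 159 159 155 158 153 155 159 159 156 161 160 159 161 161
198 159 160 160 159 159 158 157 161 165 161 166 162 163 157 161 164 157 158
```

>>> play_rows --xyz '[[-10,-35,0],[-10,-40,0],[-10,-40,0],[-10,-40,0],[-10,-40,0]]' --angular '[[0,0,4.7],[0,0,4.7],[0,0,4.5],[-4.9,-0.95,0],[-4.9,-0.95,0]]' --gripper '[1,1,1,1,1]'

```text
time_s: 56.8
position: [0.541, -0.2531, 0.2745]
tool_rot: [0.561, 0.687, -0.293, 0.357]
contact_force: [0.4, -1.0, -1.4]
grip_width: 0.0132
grip_force: 60.0
```

>>> play_rows --xyz '[[-5,-35,0],[-5,-30,0],[0,-25,-10],[0,-15,-10],[0,0,-10]]' --angular '[[-4.9,-0.95,0],[-4.9,-0.95,0],[-4.9,-0.95,0],[0,0,0],[0,0,0]]' --gripper '[1,1,1,1,1]'

```text
time_s: 57.22
position: [0.5304, -0.3585, 0.2408]
tool_rot: [0.519, 0.636, -0.365, 0.44]
contact_force: [0.7, 0.5, -0.9]
grip_width: 0.0136
grip_force: 60.0
```

Run:
```python
from pan import *
tool();lip();e,M=eye()
s=cap('scene','s31');t=cap('top','t31')
print('eye px scene',proj(s,e).round(1),'top',proj(t,e).round(1))
for n,c in (('s',s),('t',t)):
    p=proj(c,e).astype(int);h=cv2.cvtColor(c['image'],cv2.COLOR_BGR2HSV)
    sub=h[p[1]-14:p[1]+15,p[0]-18:p[0]+19]
    print(n,p-[18,14]); print('\n'.join(''.join('#' if a<100 and b>60 else ('k' if b<45 else '.') for a,b in zip(r[:,1],r[:,2])) for r in sub))
```

```text
t 57.22 pos [ 0.5304 -0.3585  0.2408] toolz [ 0.18  -0.921 -0.346] tooly [ 0.981  0.195 -0.008] yaw_y 11.22 F [ 0.7  0.5 -0.9] w 0.0136 q [ 0.25  0.25 -0.3   2.06  1.46  1.27 -0.68]
lip [ 0.5316 -0.37    0.1188] tray xy mm [-291.2   34.4] pitchdown 69.75 yaw f 102.48 back z 0.17510954915070867
eye [ 0.5339 -0.3723  0.3342] pitch 69.7 scoop y [-0.9809 -0.1945  0.0082]
eye px scene [172.7 161.2] top [413.6 213. ]
s [154 147]
.....................................
.....................................
.....................................
.....................................
.....................................
.....................................
.....................................
.....................................
...................#####.............
.................########............
................###########..........
...............####.....####.........
..............####........###........
..............###..........##........
...............#...........##........
...............##..........##........
...............##..........##........
...............###........#
[... 842 characters left out ...]
................
########.............................
#########...........######...........
##k#####.......###########...........
kkk####.....##############...........
kkk......###############.............
........############.................
........#######......................
.....................................
.....................................
........##...........................
......#####..........................
....#######..........................
kkkkk######..........................
kkkkk######..........................
kkk.#######..........................
.###########.........................
############.........................
############.........................
```

Run:
```python
from pan import *
s=cap('scene');t=cap('top')
e,d1=tri(t,(412,212.8),s,(175.3,161.0));p,d2=tri(t,(412.9,193.3),s,(169.1,175.2))
r,d3=tri(t,(225+617/3.5,130+80/3.5),s,(169.1,205))
print('eye',e,d1,'tip',p,d2,'tip-eye mm',((p-e)*1e3).round(1))
print('tip fixed z .325: top',onz(t,412.9,193.3,.325),'scene',onz(s,169.1,175.2,.325))
```

```text
eye [ 0.534  -0.3669  0.3351] 0.002827331771317486 tip [ 0.5797 -0.374   0.3232] 0.0027104009171192247 tip-eye mm [ 45.7  -7.1 -11.9]
tip fixed z .325: top [ 0.5797 -0.3749  0.325 ] scene [ 0.5825 -0.3716  0.325 ]
```

>>> play_rows --xyz '[[8,-4,-3],[10,-4,-3],[8,-3,-2],[0,0,0],[0,0,0]]' --angular '[[0,0,-0.6],[0,0,-0.6],[0,0,-0.6],[0,0,0],[0,0,0]]' --gripper '[1,1,1,1,1]'

```text
time_s: 57.83
position: [0.5581, -0.3671, 0.2353]
tool_rot: [0.529, 0.627, -0.371, 0.435]
contact_force: [-0.8, -0.2, -0.7]
grip_width: 0.0137
grip_force: 60.0
```

Run:
```python
from pan import *
tool();e,M=eye();e=e+[0,.0054,.0009]
s=cap('scene');t=cap('top')
ps,pt=proj(s,e).astype(int),proj(t,e).astype(int)
for n,c,p in (('s',s,ps),('t',t,pt)):
    h=cv2.cvtColor(c['image'],cv2.COLOR_BGR2HSV);sub=h[p[1]-12:p[1]+16,p[0]-16:p[0]+17]
    if n=='t': sub=h[p[1]-16:p[1]+10,p[0]-16:p[0]+17]
    print(n,p-[16,12 if n=='s' else 16]); print('\n'.join(''.join('#' if a<100 and b>60 else ('k' if b<45 else '.') for a,b in zip(r[:,1],r[:,2])) for r in sub))
```

```text
t 57.83 pos [ 0.5581 -0.3671  0.2353] toolz [ 0.154 -0.925 -0.346] tooly [ 0.986  0.166 -0.005] yaw_y 9.57 F [-0.8 -0.2 -0.7] w 0.0137 q [ 0.25  0.33 -0.29  1.97  1.46  1.3  -0.67]
eye [ 0.5609 -0.3811  0.3286] pitch 69.7 scoop y [-0.9861 -0.1663  0.0046]
s [153 156]
.................................
.................................
.................................
.................................
.................................
.................................
.................................
.................................
.............########............
............##########...........
...........####....#####.........
..........###........###.........
..........##..........###........
..........##...........##........
..........##...........##........
...........#...........##........
...........##.........###........
...........####......###.........
.............##########..........
..............########...........
...............#####.............
...............####..............
...............####..............
...............####..............
...............#
[... 315 characters left out ...]
####................
.............####................
.............####................
..............###................
...............#.................
.#.#####.........................
########.........................
########.........................
#########........................
#########........##########......
#########.....#############......
kkkk##...#################.......
kkk......###############.........
.........##########..............
.........#####...................
.................................
.................................
........##.......................
......#####......................
....#######......................
kkkkk######......................
```

The eye lines up with the peg axis in both views, so I slide it on.

>>> play_rows --xyz '[[9.6,1.8,-2],[9.6,1.8,-2],[9.6,1.8,-2],[9.6,1.8,-2],[0,0,0]]' --angular '[[0,0,0],[0,0,0],[0,0,0],[0,0,0],[0,0,0]]' --gripper '[1,1,1,1,1]'

```text
time_s: 58.35
position: [0.5977, -0.3601, 0.2257]
tool_rot: [0.528, 0.628, -0.371, 0.435]
contact_force: [-0.4, 0.3, -1.5]
grip_width: 0.0133
grip_force: 60.0
```

>>> play_rows --xyz '[[9.6,1.8,-2],[9.6,1.8,-2],[9.6,1.8,-2],[0,0,0],[0,0,0]]' --angular '[[0,0,0],[0,0,0],[0,0,0],[0,0,0],[0,0,0]]' --gripper '[1,1,1,1,1]'

```text
time_s: 58.77
position: [0.6247, -0.3555, 0.22]
tool_rot: [0.529, 0.627, -0.371, 0.435]
contact_force: [-0.3, -0.2, -0.1]
grip_width: 0.0134
grip_force: 60.0
```

Run:
```python
from pan import *
tool();e,M=eye()
s=cap('scene');t=cap('top')
cv2.imwrite('pics/hang.png',np.hstack([cv2.resize(s['image'][150:270,130:230],(380,456),interpolation=2),cv2.resize(t['image'][130:250,350:450],(380,456),interpolation=2)]))
```

```text
t 58.77 pos [ 0.6247 -0.3555  0.22  ] toolz [ 0.153 -0.926 -0.346] tooly [ 0.986  0.165 -0.006] yaw_y 9.49 F [-0.3 -0.2 -0.1] w 0.0134 q [ 0.21  0.48 -0.28  1.81  1.47  1.34 -0.65]
eye [ 0.6277 -0.3694  0.3134] pitch 69.7 scoop y [-0.9863 -0.1649  0.0065]
```

View pics/hang.png

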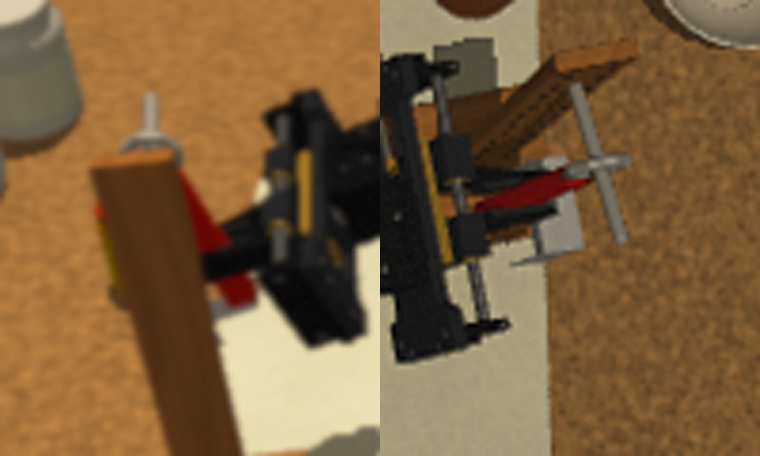

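The peg runs through the eye: in the right half it crosses the ring at about (600,165). I lower until the ring rests on it.

>>> play_rows --xyz '[[0,0,-3],[0,0,-2],[0,0,-1],[0,0,-1],[0,0,0]]' --angular '[[0,0,0],[0,0,0],[0,0,0],[0,0,0],[0,0,0]]' --gripper '[1,1,1,1,1]'

```text
time_s: 59.28
position: [0.6245, -0.3561, 0.2147]
tool_rot: [0.529, 0.626, -0.372, 0.436]
contact_force: [0.1, 0.6, 5.2]
grip_width: 0.0134
grip_force: 60.0
```

>>> play_rows --xyz '[[0,0,-1],[0,0,0],[0,0,0],[0,0,0],[0,0,0]]' --angular '[[0,0,0],[0,0,0],[0,0,0],[0,0,0],[0,0,0]]' --gripper '[1,1,1,1,1]'

```text
time_s: 59.7
position: [0.6248, -0.3562, 0.2144]
tool_rot: [0.529, 0.626, -0.372, 0.436]
contact_force: [-0.2, -0.0, 7.8]
grip_width: 0.0136
grip_force: 60.0
```

>>> play_rows --xyz '[[0,0,1],[0,0,0],[0,0,0],[0,0,0],[0,0,0]]' --angular '[[0,0,0],[0,0,0],[0,0,0],[0,0,0],[0,0,0]]' --gripper '[1,0.15,0.15,0.15,0.15]'

```text
time_s: 60.12
position: [0.6241, -0.3557, 0.2129]
tool_rot: [0.529, 0.627, -0.372, 0.434]
contact_force: [0.8, 0.2, -0.6]
grip_width: 0.0319
grip_force: 0.0
```

>>> play_rows --xyz '[[0,0,0],[0,0,0],[0,0,0],[0,0,0],[0,0,0]]' --angular '[[0,0,0],[0,0,0],[0,0,0],[0,0,0],[0,0,0]]' --gripper '[0.15,0.15,0.15,0.15,0.15]'

```text
time_s: 60.53
position: [0.6243, -0.3557, 0.2135]
tool_rot: [0.529, 0.627, -0.371, 0.435]
contact_force: [0.6, 0.1, -0.6]
grip_width: 0.0369
grip_force: 0.0
```

>>> play_rows --xyz '[[0,5,2],[-1,10,4],[-2,18,7],[-4,28,10],[-5,32,12]]' --angular '[[0,0,0],[0,0,0],[0,0,0],[0,0,0],[0,0,0]]' --gripper '[0.15,0.15,0.15,0.15,0.15]'

```text
time_s: 60.95
position: [0.6114, -0.2621, 0.2489]
tool_rot: [0.529, 0.627, -0.372, 0.434]
contact_force: [0.0, -0.5, 0.2]
grip_width: 0.0371
grip_force: 0.0
```

```bash
cat >> h.py <<'E'
def show(c,u0,v0,w,hh,f):
    sub=cv2.cvtColor(c['image'],cv2.COLOR_BGR2HSV)[v0:v0+hh,u0:u0+w]
    print((u0,v0));print('\n'.join(''.join(f(*map(int,x)) for x in r) for r in sub))
E
python3 - <<'E'
from pan import *
tool();s=cap('scene');t=cap('top')
f=lambda h,a,b:'R' if (h<5 or h>175) and a>180 and b>60 else '#' if a<100 and b>60 else 'k' if b<45 else '.'
show(t,385,145,45,60,f)
E
```

```text
t 60.95 pos [ 0.6114 -0.2621  0.2489] toolz [ 0.151 -0.926 -0.346] tooly [ 0.987  0.163 -0.007] yaw_y 9.39 F [ 0.  -0.5  0.2] w 0.0371 q [ 0.1   0.42 -0.35  1.82  1.37  1.49 -0.65]
(385, 145)
#######......................................
#######......................................
#######......................................
#######......................................
#####........................................
#####.................k......................
####.........................................
...............###...........................
..............#####k.........................
..............#####..........................
.......k.......####..........................
...............####..........................
...............#####.........................
.............k..####.........................
................####.........................
.................####........................
.................####........................
.................####........................
..................###........................
..................####............
[... 1151 characters left out ...]
..........
#############.............####...............
#############.............####...............
#############.............####...............
##############.............###...............
##############..............#................
##############...............................
###########..................................
#########....................................
########.....................................
########.....................................
########.....................................
########.....................................
#########....................................
#########....................................
#########....................................
```

The scoop hangs on the peg. Next is the lid: straighten the tool while moving back, then locate the knob again.

>>> play_rows --xyz '[[-5,35,5],[-5,38,5],[-5,38,5],[-5,38,0],[-5,38,0]]' --angular '[[6.9,1.15,0],[6.9,1.15,0],[6.9,1.15,0],[6.9,1.15,0],[6.9,1.15,0]]' --gripper '[-0.4,-0.4,-0.4,-0.4,-0.4]'

```text
time_s: 61.47
position: [0.5873, -0.0717, 0.2654]
tool_rot: [0.614, 0.731, -0.191, 0.226]
contact_force: [-0.1, -0.3, -0.7]
grip_width: 0.0584
grip_force: 0.0
```

>>> play_rows --xyz '[[0,0,0],[0,0,0],[0,0,0],[0,0,0],[0,0,0]]' --angular '[[6.9,1.15,0],[6.9,1.15,0],[6.9,1.15,0],[6.9,1.15,0],[6.9,1.15,0]]' --gripper '[-0.4,-0.4,-0.4,-0.4,-0.4]'

```text
time_s: 61.88
position: [0.5879, -0.0745, 0.2656]
tool_rot: [0.643, 0.766, 0.003, -0.002]
contact_force: [0.7, 0.6, -1.2]
grip_width: 0.0605
grip_force: 0.0
```

```bash
cat > lid.py <<'E'
from h import *
np.set_printoptions(precision=4,suppress=True)
def knob(z=.046):
    t=cap('top');s=cap('scene');out=[]
    for c,n in((t,'t'),(s,'s')):
        for b in blobs(c,(3,190,110),(15,255,255),15):
            p=onz(c,*b[0],z)
            if .3<p[0]<.75 and 0.05<p[1]<.45: print(n,b[0].round(1),b[1],'on z',p); out.append((n,b[0]))
    a=[o[1] for o in out if o[0]=='t'];b=[o[1] for o in out if o[0]=='s']
    if len(a)==1 and len(b)==1: print('tri',tri(t,a[0],s,b[0]))
    return t,s
E
python3 - <<'E'
from lid import *
tool();t,s=knob()
from pan import bowl; bowl()
print('yellow in tray?',[(b[0].round(0),b[1]) for b in blobs(t,(16,150,80),(30,255,255),4)],[(b[0].round(0),b[1]) for b in blobs(s,(16,150,80),(30,255,255),4)])
E
```

```text
t 61.88 pos [ 0.5879 -0.0745  0.2656] toolz [ 0.001  0.009 -1.   ] tooly [0.985 0.172 0.002] yaw_y 9.93 F [ 0.7  0.6 -1.2] w 0.0605 q [ 0.47  0.28 -0.52  1.46  0.13  1.43  0.13]
t [180.  262.1] 90 on z [0.4212 0.2118 0.046 ]
s [380.1 219.8] 71 on z [0.4288 0.2154 0.046 ]
tri (array([0.4213, 0.2154, 0.0389]), np.float64(0.00413029288247749))
top bowl blobs [(array([146., 197.]), 237)] bowl px [158. 198.]
scene bowl blobs [(array([423., 254.]), 159)] bowl px [410. 250.]
yellow in tray? [(array([364., 220.]), 42628), (array([124.,  85.]), 11), (array([398., 166.]), 65), (array([146., 197.]), 205), (array([396., 224.]), 4), (array([105., 356.]), 14751), (array([ 32., 293.]), 7), (array([485., 324.]), 6), (array([498., 331.]), 14), (array([366., 337.]), 6), (array([ 51., 418.]), 8)] [(array([229.,  22.]), 272), (array([133.,  28.]), 5), (array([105.,  42.]), 5), (array([108.,  51.]), 4), (array([420., 104.]), 516), (array([214., 113.]), 8), (array([221., 113.]), 5), (array([172., 118.]), 47), (array([166., 123.]), 4), (array([126., 135.]), 108), (array([131., 126.]), 5), (array([141., 127
[... 18665 characters left out ...]
 395.]), 8), (array([278., 396.]), 5), (array([291., 396.]), 5), (array([310., 396.]), 5), (array([343., 395.]), 10), (array([374., 396.]), 10), (array([394., 398.]), 10), (array([397., 395.]), 8), (array([496., 398.]), 14), (array([314., 397.]), 5), (array([328., 398.]), 16), (array([333., 397.]), 4), (array([380., 398.]), 7), (array([420., 398.]), 6), (array([441., 399.]), 32), (array([489., 399.]), 10), (array([508., 400.]), 10), (array([512., 399.]), 9), (array([525., 398.]), 11), (array([552., 400.]), 46), (array([389., 399.]), 5), (array([414., 399.]), 4), (array([465., 399.]), 5), (array([478., 401.]), 26), (array([539., 401.]), 7), (array([392., 402.]), 4), (array([520., 404.]), 10)]
```

The tray is empty, all six balls are in the bowl (the blob area matches), and the lid is still where I put it. I go to the knob.

>>> play_rows --xyz '[[-21,36,0],[-21,36,0],[-21,36,0],[-21,36,0],[-21,36,-5]]' --angular '[[0,0,-2],[0,0,-2],[0,0,-2],[0,0,-2],[0,0,-2]]' --gripper '[-0.4,-0.4,-0.4,-0.4,-0.4]'

```text
time_s: 62.5
position: [0.4806, 0.1074, 0.2591]
tool_rot: [0.708, 0.707, 0.0, -0.0]
contact_force: [0.9, 1.2, 1.0]
grip_width: 0.0614
grip_force: 0.0
```

>>> play_rows --xyz '[[-21,36,-20],[-21,36,-30],[-20,34,-35],[0,0,-35],[0,0,-35]]' --angular '[[0,0,0],[0,0,0],[0,0,0],[0,0,0],[0,0,0]]' --gripper '[-0.4,-0.4,-0.4,-0.4,-0.4]'

```text
time_s: 62.92
position: [0.4288, 0.1959, 0.118]
tool_rot: [0.705, 0.709, 0.001, -0.0]
contact_force: [0.6, -0.7, -0.6]
grip_width: 0.061
grip_force: 0.0
```

Run:
```python
from lid import *
tool()
```

```text
t 62.92 pos [0.4288 0.1959 0.118 ] toolz [ 0.002  0.002 -1.   ] tooly [1.    0.005 0.002] yaw_y 0.29 F [ 0.6 -0.7 -0.6] w 0.061 q [ 0.18  0.15 -0.75  1.95  0.11  1.08 -0.61]
```

>>> play_rows --xyz '[[-4,8,0],[-4,7,0],[0,0,-20],[0,0,-25],[0,0,0]]' --angular '[[0,0,0],[0,0,0],[0,0,0],[0,0,0],[0,0,0]]' --gripper '[-0.4,-0.4,-0.4,-0.4,-0.4]'

```text
time_s: 63.33
position: [0.4214, 0.2082, 0.0727]
tool_rot: [0.708, 0.707, -0.0, -0.002]
contact_force: [-1.0, -0.5, -0.3]
grip_width: 0.061
grip_force: 0.0
```

Run:
```python
from lid import *
tool()
```

```text
t 63.33 pos [0.4214 0.2082 0.0727] toolz [-0.003  0.002 -1.   ] tooly [ 1.    -0.002 -0.003] yaw_y -0.09 F [-1.  -0.5 -0.3] w 0.061 q [ 0.14  0.22 -0.75  1.99  0.17  0.99 -0.69]
```

>>> play_rows --xyz '[[0,3,-20],[0,0,-17],[0,0,-8],[0,0,-2],[0,0,0]]' --angular '[[0,0,0],[0,0,0],[0,0,0],[0,0,0],[0,0,0]]' --gripper '[-0.4,-0.4,-0.4,-0.4,-0.4]'

```text
time_s: 63.75
position: [0.4232, 0.2111, 0.0278]
tool_rot: [0.708, 0.706, 0.001, -0.002]
contact_force: [0.4, -0.3, -0.6]
grip_width: 0.061
grip_force: 0.0
```

>>> play_rows --xyz '[[0,0,0],[0,0,0],[0,0,0],[0,0,0],[0,0,0]]' --angular '[[0,0,0],[0,0,0],[0,0,0],[0,0,0],[0,0,0]]' --gripper '[1,1,1,1,1]' --force 30

```text
time_s: 64.17
position: [0.4229, 0.2105, 0.0268]
tool_rot: [0.708, 0.706, 0.001, -0.002]
contact_force: [-0.9, -0.1, 1.3]
grip_width: 0.035
grip_force: 1.2
```

>>> play_rows --xyz '[[0,0,0],[0,0,0],[0,0,0],[0,0,0],[0,0,0]]' --angular '[[0,0,0],[0,0,0],[0,0,0],[0,0,0],[0,0,0]]' --gripper '[1,1,1,1,1]'

```text
time_s: 64.58
position: [0.4227, 0.2105, 0.0267]
tool_rot: [0.708, 0.706, 0.0, -0.002]
contact_force: [-3.5, -0.1, 6.3]
grip_width: 0.0314
grip_force: 30.0
```

Run:
```python
from lid import *
tool()
```

```text
t 64.58 pos [0.4227 0.2105 0.0267] toolz [-0.002  0.003 -1.   ] tooly [ 1.    -0.003 -0.002] yaw_y -0.2 F [-3.5 -0.1  6.3] w 0.0314 q [ 0.1   0.3  -0.72  2.03  0.25  0.9  -0.76]
```

>>> play_rows --xyz '[[0,0,5],[0,0,20],[0,0,35],[0,0,40],[0,0,40]]' --angular '[[0,0,0],[0,0,0],[0,0,0],[0,0,0],[0,0,0]]' --gripper '[1,1,1,1,1]'

```text
time_s: 65.0
position: [0.4218, 0.2105, 0.1679]
tool_rot: [0.708, 0.706, 0.0, -0.002]
contact_force: [2.2, -0.4, -1.4]
grip_width: 0.0313
grip_force: 30.0
```

>>> play_rows --xyz '[[10,3,35],[25,8,10],[35,11,0],[35,11,0],[35,11,0]]' --angular '[[0,0,0],[0,0,0],[0,0,0],[0,0,0],[0,0,0]]' --gripper '[1,1,1,1,1]'

```text
time_s: 65.42
position: [0.5645, 0.2543, 0.2116]
tool_rot: [0.709, 0.705, 0.001, -0.001]
contact_force: [-0.7, 0.8, 0.1]
grip_width: 0.0312
grip_force: 30.0
```

>>> play_rows --xyz '[[25,8,0],[10,4,0],[2,1,0],[0,0,0],[0,0,0]]' --angular '[[0,0,0],[0,0,0],[0,0,0],[0,0,0],[0,0,0]]' --gripper '[1,1,1,1,1]'

```text
time_s: 65.83
position: [0.5989, 0.2675, 0.2115]
tool_rot: [0.708, 0.706, 0.0, -0.002]
contact_force: [0.4, -0.3, -1.5]
grip_width: 0.0312
grip_force: 30.0
```

Run:
```python
from lid import *
tool()
```

```text
t 65.83 pos [0.5989 0.2675 0.2115] toolz [-0.002  0.003 -1.   ] tooly [ 1.    -0.003 -0.002] yaw_y -0.16 F [ 0.4 -0.3 -1.5] w 0.0312 q [ 0.01  0.5  -0.71  1.36  0.32  1.4  -0.69]
```

>>> play_rows --xyz '[[1,0,-20],[0,0,-25],[0,0,-15],[0,0,-5],[0,0,0]]' --angular '[[0,0,0],[0,0,0],[0,0,0],[0,0,0],[0,0,0]]' --gripper '[1,1,1,1,1]'

```text
time_s: 66.25
position: [0.5996, 0.2667, 0.1458]
tool_rot: [0.708, 0.706, -0.0, -0.002]
contact_force: [-0.6, 0.7, -0.9]
grip_width: 0.0309
grip_force: 30.0
```

>>> play_rows --xyz '[[0,0,-2],[0,0,-1],[0,0,-1],[0,0,0],[0,0,0]]' --angular '[[0,0,0],[0,0,0],[0,0,0],[0,0,0],[0,0,0]]' --gripper '[1,1,1,1,1]'

```text
time_s: 66.67
position: [0.6009, 0.2676, 0.143]
tool_rot: [0.708, 0.706, 0.001, -0.002]
contact_force: [0.6, -0.7, -2.5]
grip_width: 0.0314
grip_force: 30.0
```

Run:
```python
from lid import *
tool()
```

```text
t 66.67 pos [0.6009 0.2676 0.143 ] toolz [-0.001  0.004 -1.   ] tooly [ 1.    -0.003 -0.001] yaw_y -0.2 F [ 0.6 -0.7 -2.5] w 0.0314 q [ 0.    0.55 -0.69  1.44  0.35  1.28 -0.72]
```

Almost seated, so I lower gently until contact and then release.

>>> play_rows --xyz '[[-0.5,0,-1],[0,0,0],[0,0,-1],[0,0,0],[0,0,0]]' --angular '[[0,0,0],[0,0,0],[0,0,0],[0,0,0],[0,0,0]]' --gripper '[1,1,1,1,1]'

```text
time_s: 67.08
position: [0.6004, 0.2676, 0.1418]
tool_rot: [0.708, 0.706, 0.001, -0.002]
contact_force: [-2.9, -2.4, 7.3]
grip_width: 0.0312
grip_force: 30.0
```

>>> play_rows --xyz '[[0,0,0],[0,0,0],[0,0,0],[0,0,0],[0,0,0]]' --angular '[[0,0,0],[0,0,0],[0,0,0],[0,0,0],[0,0,0]]' --gripper '[-0.4,-0.4,-0.4,-0.4,-0.4]'

```text
time_s: 67.5
position: [0.6002, 0.2675, 0.1403]
tool_rot: [0.708, 0.706, 0.0, -0.002]
contact_force: [-0.6, 1.1, 0.2]
grip_width: 0.0561
grip_force: 0.0
```

>>> play_rows --xyz '[[0,0,0],[0,0,0],[0,0,10],[0,0,25],[0,0,35]]' --angular '[[0,0,0],[0,0,0],[0,0,0],[0,0,0],[0,0,0]]' --gripper '[-0.4,-0.4,-0.4,-0.4,-0.4]'

```text
time_s: 67.92
position: [0.599, 0.2666, 0.2093]
tool_rot: [0.708, 0.706, -0.002, -0.003]
contact_force: [0.1, 0.0, 0.4]
grip_width: 0.0609
grip_force: 0.0
```

>>> play_rows --xyz '[[0,-20,20],[-20,-35,0],[-20,-40,0],[-20,-40,0],[-20,-40,0]]' --angular '[[0,0,0],[0,0,0],[0,0,0],[0,0,0],[0,0,0]]' --gripper '[1,1,1,1,1]'

```text
time_s: 68.33
position: [0.5233, 0.0994, 0.2311]
tool_rot: [0.708, 0.706, 0.001, -0.002]
contact_force: [0.1, -1.2, 0.9]
grip_width: 0.0354
grip_force: 0.0
```

Run:
```python
from lid import *
tool();t,s=knob(.158)
print('green',[(b[0].round(1),b[1]) for b in blobs(t,(50,120,30),(75,255,255)) if b[1]<300],[(b[0].round(1),b[1]) for b in blobs(s,(50,120,30),(75,255,255)) if b[1]<100])
# lid disc: dark pixels around
g=cv2.cvtColor(t['image'],cv2.COLOR_BGR2GRAY);m=(g<50).astype(np.uint8);m[:,:105]=0;m[:,190:]=0;m[:150]=0;m[245:]=0
n,l,st,ce=cv2.connectedComponentsWithStats(m);i=1+np.argmax(st[1:,4]);print('disc',ce[i],st[i],'ref first picture:')
g=cv2.cvtColor(cv2.imread('pics/top0.png'),cv2.COLOR_BGR2GRAY);m=(g<50).astype(np.uint8);m[:,:105]=0;m[:,190:]=0;m[:150]=0;m[245:]=0
n,l,st,ce=cv2.connectedComponentsWithStats(m);i=1+np.argmax(st[1:,4]);print(ce[i],st[i])
cv2.imwrite('pics/f1.png',np.hstack([cv2.resize(s['image'][150:290,140:460],(780,340),interpolation=2)]))
```

```text
t 68.33 pos [0.5233 0.0994 0.2311] toolz [-0.001  0.003 -1.   ] tooly [ 1.    -0.003 -0.001] yaw_y -0.19 F [ 0.1 -1.2  0.9] w 0.0354 q [ 0.37  0.19 -0.72  1.66  0.12  1.34 -0.37]
s [416.8 233.3] 96 on z [0.6045 0.2732 0.158 ]
green [(array([254.7, 276.1]), 126), (array([122. , 282.1]), 62), (array([ 41.4, 346.5]), 8)] [(array([312.5, 193.4]), 76), (array([426.3, 199.1]), 25)]
disc [146.8294 188.535 ] [129 167  58  66 944] ref first picture:
[158.3182 195.7024] [ 129  167   61   66 2577]
```

The lid is back exactly where it was at the start (knob at the same pixels). Now the small switch: ball about (.364,.3625,.083), pushed along (.984,.177) with closed fingers.

>>> play_rows --xyz '[[-24,32,0],[-25,32,0],[-25,32,0],[-25,32,0],[-25,32,0]]' --angular '[[0,0,2],[0,0,2],[0,0,2],[0,0,2],[0,0,2]]' --gripper '[1,1,1,1,1]'

```text
time_s: 68.85
position: [0.3989, 0.2624, 0.2314]
tool_rot: [0.643, 0.766, 0.001, -0.001]
contact_force: [1.4, 0.6, 0.9]
grip_width: 0.0014
grip_force: 0.0
```

>>> play_rows --xyz '[[-25,32,0],[-25,32,0],[-23,32,0],[0,0,0],[0,0,0]]' --angular '[[0,0,0],[0,0,0],[0,0,0],[0,0,0],[0,0,0]]' --gripper '[1,1,1,1,1]'

```text
time_s: 69.27
position: [0.3253, 0.359, 0.2314]
tool_rot: [0.642, 0.767, 0.001, -0.002]
contact_force: [0.7, -1.7, -0.7]
grip_width: 0.0003
grip_force: 0.0
```

Run:
```python
from lid import *
tool();t=cap('top');s=cap('scene')
print([(b[0].round(1),b[1]) for b in blobs(s,(50,120,30),(75,255,255)) if b[1]<100], proj(s,[.364,.3625,.083]),proj(t,[.364,.3625,.083]))
```

```text
t 69.27 pos [0.3253 0.359  0.2314] toolz [-0.002  0.004 -1.   ] tooly [ 0.984  0.176 -0.001] yaw_y 10.13 F [ 0.7 -1.7 -0.7] w 0.0003 q [ 0.04  0.1  -1.    1.77  0.08  1.32 -0.8 ]
[(array([312.7, 193. ]), 86), (array([426.1, 199.2]), 23)] [424.3692 198.6735] [122.4076 283.0671]
```

>>> play_rows --xyz '[[0,0,-30],[0,0,-38],[0,0,-38],[0,0,-38],[0,0,-24]]' --angular '[[0,0,0],[0,0,0],[0,0,0],[0,0,0],[0,0,0]]' --gripper '[1,1,1,1,1]'

```text
time_s: 69.78
position: [0.3276, 0.3541, 0.0592]
tool_rot: [0.645, 0.764, -0.001, -0.002]
contact_force: [-0.3, -1.0, 0.3]
grip_width: 0.0004
grip_force: 0.0
```

>>> play_rows --xyz '[[0,0,0],[8,1.4,0],[8,1.4,0],[10,1.8,0],[10,1.8,0]]' --angular '[[0,0,0],[0,0,0],[0,0,0],[0,0,0],[0,0,0]]' --gripper '[1,1,1,1,1]'

```text
time_s: 70.2
position: [0.3657, 0.3639, 0.0644]
tool_rot: [0.644, 0.765, 0.002, -0.001]
contact_force: [-1.2, 0.4, 1.6]
grip_width: 0.0006
grip_force: 1.0
```

>>> play_rows --xyz '[[10,1.8,0],[10,1.8,0],[8,1.4,0],[5,0.9,0],[0,0,0]]' --angular '[[0,0,0],[0,0,0],[0,0,0],[0,0,0],[0,0,0]]' --gripper '[1,1,1,1,1]'

```text
time_s: 70.62
position: [0.3974, 0.3689, 0.0623]
tool_rot: [0.645, 0.765, 0.0, -0.002]
contact_force: [0.1, -0.0, 0.4]
grip_width: 0.0003
grip_force: 0.0
```

Run:
```python
from lid import *
tool();t=cap('top');s=cap('scene')
a=[b for b in blobs(s,(50,120,30),(75,255,255),5) if 400<b[0][0]<460 and 170<b[0][1]<230];b=[b for b in blobs(t,(50,120,30),(75,255,255),5) if 90<b[0][0]<150 and 240<b[0][1]<300];print(a,b)
if a: print('scene ball at z.083',onz(s,*a[0][0],.083),'pred on',proj(s,[.427,.374,.083]))
```

```text
t 70.62 pos [0.3974 0.3689 0.0623] toolz [-0.003  0.003 -1.   ] tooly [ 0.986  0.169 -0.002] yaw_y 9.74 F [ 0.1 -0.   0.4] w 0.0003 q [-0.1   0.45 -0.87  1.82  0.39  1.05 -0.95]
[(array([431.7273, 209.8182]), 22)] []
scene ball at z.083 [0.4191 0.3733 0.083 ] pred on [432.5415 211.4756]
```

>>> play_rows --xyz '[[4,0.7,0],[3,0.5,0],[2,0.3,0],[0,0,0],[0,0,0]]' --angular '[[0,0,0],[0,0,0],[0,0,0],[0,0,0],[0,0,0]]' --gripper '[1,1,1,1,1]'

```text
time_s: 71.13
position: [0.4037, 0.3704, 0.0622]
tool_rot: [0.644, 0.765, -0.001, -0.002]
contact_force: [-6.6, -1.5, 2.3]
grip_width: 0.0005
grip_force: 3.6
```

Run:
```python
from lid import *
tool();s=cap('scene')
a=[b for b in blobs(s,(50,120,30),(75,255,255),5) if 400<b[0][0]<460 and 170<b[0][1]<230];print(a,onz(s,*a[0][0],.083))
```

```text
t 71.13 pos [0.4037 0.3704 0.0622] toolz [-0.005  0.002 -1.   ] tooly [ 0.985  0.171 -0.005] yaw_y 9.86 F [-6.6 -1.5  2.3] w 0.0005 q [-0.1   0.46 -0.87  1.8   0.39  1.06 -0.94]
[(array([432.4167, 211.6667]), 24)] [0.4279 0.3734 0.083 ]
```

The lever is at its stop. One small extra push, then I retreat and do the final check.

>>> play_rows --xyz '[[1.5,0.3,0],[0,0,0],[-10,-1.8,0],[-20,-3.5,0],[-10,-2,25]]' --angular '[[0,0,0],[0,0,0],[0,0,0],[0,0,0],[0,0,0]]' --gripper '[1,1,1,1,1]'

```text
time_s: 71.6
position: [0.3635, 0.3614, 0.0842]
tool_rot: [0.644, 0.765, -0.003, -0.002]
contact_force: [-0.9, -0.2, -0.4]
grip_width: 0.0007
grip_force: 0.0
```

>>> play_rows --xyz '[[0,0,40],[0,0,40],[10,-30,30],[10,-40,0],[10,-40,0]]' --angular '[[0,0,0],[0,0,0],[0,0,0],[0,0,0],[0,0,0]]' --gripper '[1,1,1,1,1]'

```text
time_s: 72.02
position: [0.397, 0.255, 0.198]
tool_rot: [0.643, 0.766, 0.002, -0.001]
contact_force: [0.8, -1.3, -1.4]
grip_width: 0.0002
grip_force: 0.0
```

>>> play_rows --xyz '[[5,-40,0],[5,-40,0],[5,-40,0],[0,0,0],[0,0,0]]' --angular '[[0,0,0],[0,0,0],[0,0,0],[0,0,0],[0,0,0]]' --gripper '[1,1,1,1,1]'

```text
time_s: 72.43
position: [0.4118, 0.1325, 0.1963]
tool_rot: [0.646, 0.763, 0.0, -0.001]
contact_force: [0.1, 0.4, -1.1]
grip_width: 0.0005
grip_force: 0.0
```

Run:
```python
from lid import *
tool();t,s=knob(.158)
a=[b for b in blobs(s,(50,120,30),(75,255,255),5) if 400<b[0][0]<460 and 170<b[0][1]<230];print(a,onz(s,*a[0][0],.083))
cv2.imwrite('pics/final.png',np.vstack([cv2.resize(s['image'][140:300,130:460],(620,300),interpolation=2),cv2.resize(t['image'][120:300,100:440],(620,300),interpolation=2)]))
```

```text
t 72.43 pos [0.4118 0.1325 0.1963] toolz [-0.001  0.002 -1.   ] tooly [ 0.986  0.165 -0.001] yaw_y 9.52 F [ 0.1  0.4 -1.1] w 0.0005 q [ 0.43 -0.05 -0.8   1.94 -0.04  1.24 -0.2 ]
t [150.6 194.7] 100 on z [0.6003 0.2701 0.158 ]
s [416.7 233.1] 93 on z [0.6039 0.2732 0.158 ]
tri (array([0.601 , 0.2727, 0.1549]), np.float64(0.003321549354461662))
[(array([434.6667, 212.2   ]), 30)] [0.4303 0.3798 0.083 ]
```

View pics/final.png

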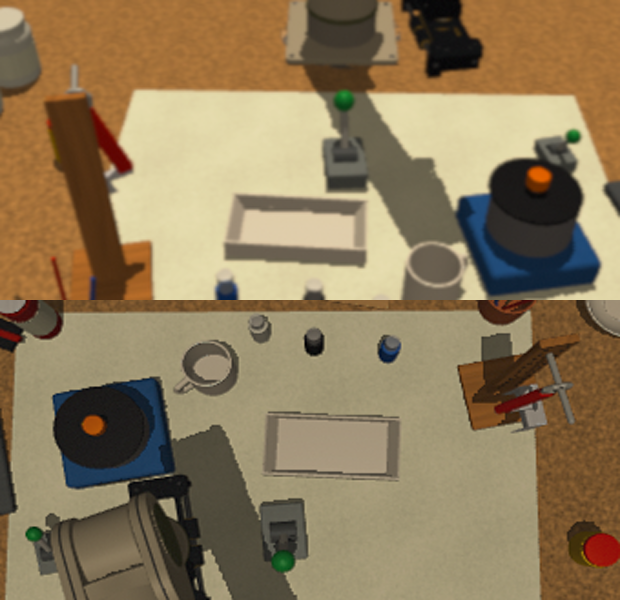

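The picture shows the tray empty, the scoop hanging on the peg, the lid seated and the small switch thrown. The bystanders have not moved.

```bash
python3 -c "
from workcell import manip
print(manip.close_job())"
```

```text
the job is handed in; nothing more can be done
None
```

The job is handed in and, by my last camera checks, done in the order asked: six balls scooped into the bowl, scoop hung on the peg by its eye, lid reseated, then the small switch pushed to its on stop at about 71 s; the hand-in call returned no verdict.

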